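Load and start the tube rotator

ROBOT

A 6-joint arm with a two-finger parallel gripper is mounted at the origin on the work surface. World frame = base frame: x ahead of the robot, y to its left, z up, the work surface at z = 0. Lengths are in mm, angles in rad, forces in N, time in s.
With the tool pointing down it reaches from about 350 to 775 mm from the base axis. Payload 5.5 kg.
Tool frame: the origin (TCP) lies at the very end of the fingers, on their centre line; the grasp point (between the pads) lies 19 mm behind it; z points along the fingers, x is the direction in which the jaws open and shut, and the axes are right-handed (so a half turn about z gives the same grasp; the last joint's range is limited). The gripper opens to 85 mm and grips with 20 to 120 N. Pads are 22 mm wide; open, the fingers measure 114 mm over their backs; the gripper's body (76 mm by 85 mm) begins 54 mm behind the grasp point. The pads swing forward as they close: fully open they stand 13 mm farther back than shut.
Start: joints at [-1.243, 0.313, 0.046, 1.304, 0, 1.431], TCP at [259.284, -513.268, 231.323] pointing down, gripper open.
Joint ranges: [-2.76, 2.76], [-0.86, 1.69], [-1.03, 1.26], [-2.2, 2.34], [-1.47, 1.5], [-3.14, 3.14]. Speed limits (rad/s): [2.57, 2.57, 3.14, 3.14, 3.14, 3.14].

INTERFACE

Orientations are given as [roll, pitch, yaw] about the fixed x, y, z axes, in that order (R = Rz(yaw) Ry(pitch) Rx(roll)).
In Python, from workcell import robot, eyes gives the robot as it stands. The module is installed in compiled form; this text tells all that it offers.
- The arm moves only by the tool servo_tool, never from a script. Its argument "plan" is a list of rows, each an object of numbers: "wx", "wy", "wz": the turn, a rotation vector about the world's x, y, z in units of 0.08 rad (1.0 is 0.08 rad); "tx", "ty", "tz": the shift along the world's x, y, z in units of 3 cm (1.0 is 3 cm); "claw": the closure, from 0 (fully open) to 1 (shut). A call has 1 to 5 rows; each row shifts and turns the commanded pose from where the row before left it; what a row does not reach is not made up. A row lasts 1/12 s, in which the tool goes at most 41.7 mm and 7.16 degrees, less where a joint would pass 70% of its speed; a pose out of reach is approached as far as the arm can. A call with a number of a shift or a turn outside -1 to 1 is refused whole. A call with a gripper value outside its range is refused whole. The fingers move at their own pace and stop on an object; "newtons" is the grip in N (left out, the last holds). Time passes only in rows, so rows that do not move let the fingers close. It gives the time, the measured TCP pose, the force and the opening at its end, in the units of the state.
- robot.sense(): the state, without advancing time (a new reading comes with each control period).
- eyes.get_image(name): name is "scene" or "top"; returns a dict with "color" (480x640x3 uint8, red, green, blue), "K" (3x3 intrinsics, pixels), "distortion" ([k1, k2, p1, p2, k3] as OpenCV has them; the pictures are not rectified), "view" (4x4, takes a point from world to camera coordinates). Camera axes: x right, y down, z forward; pixel columns grow to the right and rows downward; lengths in mm; the calibration is good to about 2 mm. A picture is of the moment at which its call begins. There is no depth.
- robot.finish_job(): hands the job in, once; it reports no verdict.
The state is a dict: "t": time; "q": joint angles; "qvel": joint speeds; "joint_efforts": joint torques, N m; "ee_pos": TCP position; "ee_rot": TCP orientation; "contact_force": force on the tool from outside, world axes, zero at the start; "torque": the same for the moment, N m; "gripper_width": finger opening in mm.
Only numpy, scipy, OpenCV 4.12 (cv2) and the standard library are available. Lean on these libraries where they do the work, as an engineer would, in place of code of your own. Each camera call takes 0.05 s, during which the arm holds its last target.

TASK

Turn the rotor between its centres until the orange-marked cradle face is up, lay every red-capped sample tube flat in a pocket of its own, and throw every black-capped spent tube into the yellow waste tray. Then pull the green start knob right out to its stop and let it go back in; leave the cradle level and the other things on the bench where they are.

Things in the scene. Friction and masses are not known exactly. Their poses are not given: they have to be found in the camera images.
- stand: white tube rotator fixed to the bench: base plate 100 x 350 x 22 mm, an upright at its -y end (up to 144 mm high, within 19 mm of the rotor axis) and a drive box (90 x 64 x 130 mm) at its +y end. The aluminium rotor turns between their two centres. Origin: centre of the underside; the rotor axis is along the stand's own y, 125 mm above the bench, straight over the origin. Pose varies.
- rotor (a joint): angle of the rotor about the stand's +y axis (rad, grows as its top moves to the stand's +x); at 0, and at every whole turn (6.283), the orange-marked cradle face is up. Turns freely without end either way and stays where it is left (about 0.2 N m of friction).
- wheel (a point): centre of the rotor's black hand wheel, on the axis, 125 mm to the -y side of the stand's middle. The wheel is a plain disc, radius 60 mm and 14 mm thick along the axis, with an orange mark on its rim on the side where the cradle faces. Its rim can be pinched from above across the thickness (along the axis) and turned; beside it there is 43 mm free to the carrier on one side, 23 mm to the upright on the other, and the upright ends at 19 mm from the axis.
- cradle (a point): middle of the floor of the cradle face of the carrier (aluminium plate 112 x 152 x 14 mm on the rotor, 4 mm above the axis when face up); z axis points out of the cradle face, y along the rotor axis, x along the pockets. Two orange strips run along the edges of this face; the back is black. When turning, no part of the carrier comes more than 60 mm from the axis.
- pocket1 (a point): where the centre of a tube lies when seated in pocket 1 of 3 of the cradle face (9 mm above the pocket floor); x along the pocket, z out of the face. Pocket 104 x 24 mm, 12 mm deep at its two ends and 8 mm at its sides, where blue ribs hold the tube only near its ends (from 27 mm off the middle outwards): the middle is open for fingers. Pockets lie 50 mm apart along the rotor axis.
- pocket2 (a point): where the centre of a tube lies when seated in pocket 2 of 3 of the cradle face (9 mm above the pocket floor); x along the pocket, z out of the face. Pocket 104 x 24 mm, 12 mm deep at its two ends and 8 mm at its sides, where blue ribs hold the tube only near its ends (from 27 mm off the middle outwards): the middle is open for fingers. Pockets lie 50 mm apart along the rotor axis.
- pocket3 (a point): where the centre of a tube lies when seated in pocket 3 of 3 of the cradle face (9 mm above the pocket floor); x along the pocket, z out of the face. Pocket 104 x 24 mm, 12 mm deep at its two ends and 8 mm at its sides, where blue ribs hold the tube only near its ends (from 27 mm off the middle outwards): the middle is open for fingers. Pockets lie 50 mm apart along the rotor axis.
- sample1_mid (a point): centre of a sample tube with a red square cap: white tube 18 mm in diameter, 94 mm long in all, lying on the bench, its centre 9 mm up; x runs along the tube to the cap (18 mm square, so it does not roll). May be absent.
- sample2_mid (a point): centre of a sample tube with a red square cap: white tube 18 mm in diameter, 94 mm long in all, lying on the bench, its centre 9 mm up; x runs along the tube to the cap (18 mm square, so it does not roll). May be absent.
- sample3_mid (a point): centre of a sample tube with a red square cap: white tube 18 mm in diameter, 94 mm long in all, lying on the bench, its centre 9 mm up; x runs along the tube to the cap (18 mm square, so it does not roll). May be absent.
- spent1_mid (a point): centre of a spent control tube with a black square cap: amber tube, same size as the samples, x along the tube to the cap. May be absent.
- spent2_mid (a point): centre of a spent control tube with a black square cap: amber tube, same size as the samples, x along the tube to the cap. May be absent.
- waste: yellow open waste tray, 130 (x) x 160 (y) x 75 mm high, 4 mm walls, fixed; origin at the centre of its underside. Stands to the left or the right.
- puller (a joint): how far the green start knob is pulled out: 0 in, 0.035 m at its stop. A spring (1.5 N in, 5 N at the stop) draws it back when let go.
- start_knob (a point): centre of the green start knob on the outer (+y) side of the drive box: a disc 28 mm in diameter, 14 mm thick along the stand's y, its near face 23 mm from the box, 100 mm above the bench. It pulls straight out along the stand's +y.
- rack: white rack with blue-capped tubes, 100 x 150 x 69 mm, fixed: not to be used
- amber: amber bottle 48 mm in diameter, 100 mm high, behind the rotator, a bystander
- jar: white jar 60 mm in diameter, 70 mm high, a bystander
- tipbox: green box 80 x 120 x 50 mm behind the rotator, a bystander
- marker: blue marker pen 100 mm long lying near the robot, a bystander
Not all that is in view belongs to the job. Leave any pink look-alike of the part that bears sample2_mid alone. What is shaped like the part that bears spent2_mid but pink is not meant.

How it is judged:
By the outcome, as a careful person would: the job done as asked, in the order asked, and still so for the second after the job is handed in, with the robot touching nothing.
Of sample1, sample2, sample3 only 2 to 3 are there at a start; the rules pass over those that are not, and their reading is None.
Of spent1, spent2 only 1 to 2 are there at a start; the rules pass over those that are not, and their reading is None.
At some moment in a run one of sample1, sample2, sample3, spent1, spent2 may be knocked a few centimetres aside while the robot is not near it.
Once in a run the grip may slacken for a moment while it holds something.
It also fails if it takes over 210 s, if anything falls off the work surface, if the arm or the gripper's body presses on something with over 40 N, if the wrist force passes 120 N, or if a joint passes its speed limit or range.

## Working session

There is one attempt and no reset: what is moved stays moved. The work goes in short steps, Python scripts to look and compute and a tool call to move; the robot and the scene stay as the last step left them, time stands still between calls to the robot, and variables do not carry over. Pictures are saved under pics/ and viewed, and the job is handed in when it is done.

Besides the shell and the picture viewer there is one more tool, called by a JSON object that holds its "name" and its "arguments". servo_tool: Moves the arm, as the interface text tells. Its arguments: {"type":"object","properties":{"plan":{"type":"array"},"newtons":{"type":"number"}},"required":["plan"]}

```bash
mkdir -p pics; ls
cat > h.py <<'E'
import numpy as np,cv2
from workcell import robot,eyes
def snap(name,out):
    d=eyes.get_image(name); cv2.imwrite('pics/'+out+'.png',d['color'][:,:,::-1]); 
    np.savez('pics/'+out+'.npz',K=d['K'],dist=d['distortion'],view=d['view']); return d
def crop(out,x0,y0,x1,y1,s,new):
    im=cv2.imread('pics/'+out+'.png')[y0:y1,x0:x1]; cv2.imwrite('pics/'+new+'.png',cv2.resize(im,None,fx=s,fy=s,interpolation=cv2.INTER_CUBIC))
def px2w(out,pts,z):
    d=np.load('pics/'+out+'.npz');V=d['view'];R=V[:3,:3];t=V[:3,3];c=-R.T@t
    u=cv2.undistortPoints(np.array(pts,float).reshape(-1,1,2),d['K'],d['dist']).reshape(-1,2)
    r=[]
    for (a,b),zz in zip(u,np.broadcast_to(z,len(u))):
        v=R.T@np.array([a,b,1]); r.append(c+v*(zz-c[2])/v[2])
    return np.array(r)
def w2px(out,P):
    d=np.load('pics/'+out+'.npz');V=d['view']
    return cv2.projectPoints(np.array(P,float).reshape(-1,1,3),cv2.Rodrigues(V[:3,:3])[0],V[:3,3],d['K'],np.array(d['dist'],float))[0].reshape(-1,2)
E
python3 - <<'E'
from h import *
np.set_printoptions(precision=1,suppress=True)
print(robot.sense())
for n in('scene','top'):
    d=snap(n,n+'0');V=d['view'];print(n,-V[:3,:3].T@V[:3,3],V[:3,:3],d['K'])
E
```

```text
pics
{'t': 0.0, 'q': array([-1.2,  0.3,  0. ,  1.3, -0. ,  1.4]), 'qvel': array([ 0., -0.,  0., -0., -0., -0.]), 'joint_efforts': array([  0. , -48.1,  29.9,   0. ,  -0. ,  -0. ]), 'ee_pos': array([ 259.1, -512.8,  230.4]), 'ee_rot': array([-3.1,  0. , -1.1]), 'contact_force': array([-0.7,  1. ,  1.3]), 'torque': array([-0., -0., -0.]), 'gripper_width': 85.24865680516776}
scene [ 823.2 -536.2  913.7] [[ 0.9  0.5 -0. ]
 [ 0.4 -0.7 -0.6]
 [-0.3  0.5 -0.8]] [[433.6   0.  320.6]
 [  0.  433.6 238.8]
 [  0.    0.    1. ]]
top [ 403.2   -5.2 1245.4] [[ 0.  -1.   0. ]
 [-1.  -0.  -0.1]
 [ 0.1 -0.  -1. ]] [[559.4   0.  319.2]
 [  0.  559.4 240.3]
 [  0.    0.    1. ]]
```

View pics/scene0.png

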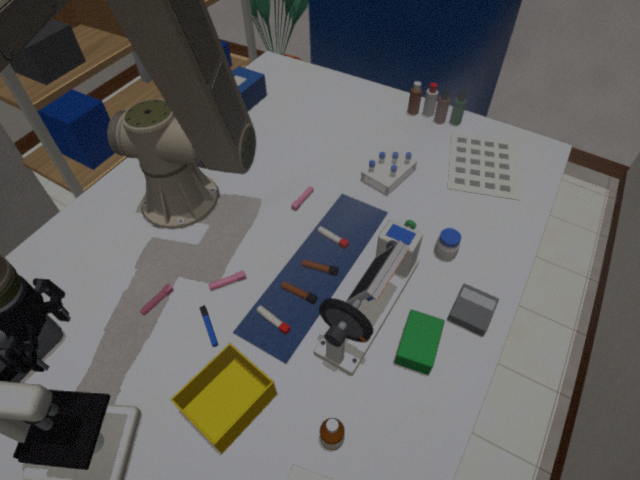

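View pics/top0.png

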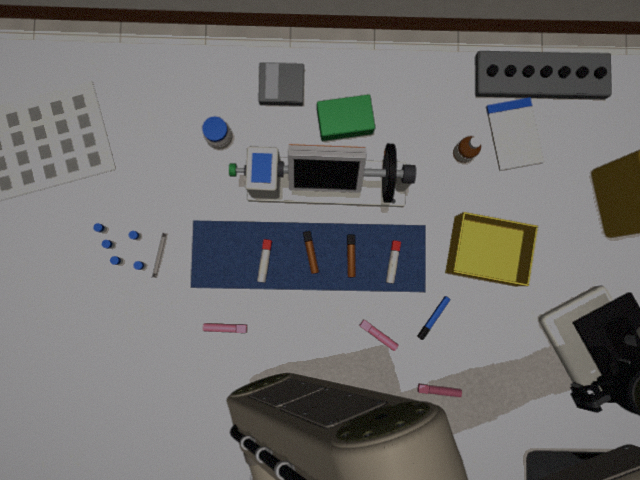

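The top view shows two red-capped tubes at (265,260) and (394,261), and two black-capped amber tubes at (311,252) and (351,256). Three pink look-alikes lie at (225,328), (379,335) and (440,390). The waste tray is at (492,250), the wheel at (389,173) and the knob at (233,170). I'll enlarge to confirm.

Run:
```python
from h import *
crop('top0',220,135,420,285,4,'c1')
crop('scene0',240,200,440,380,4,'c2')
```

```text
(no output)
```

View pics/c1.png

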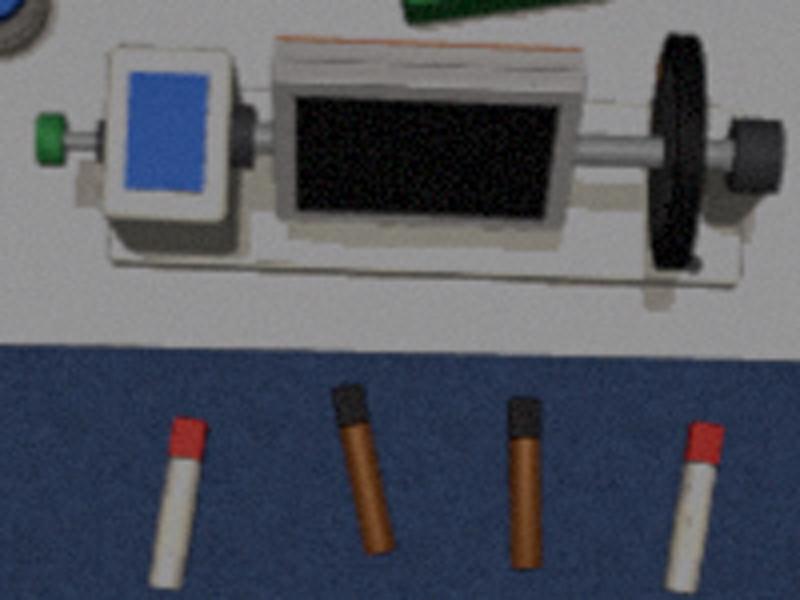

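View pics/c2.png

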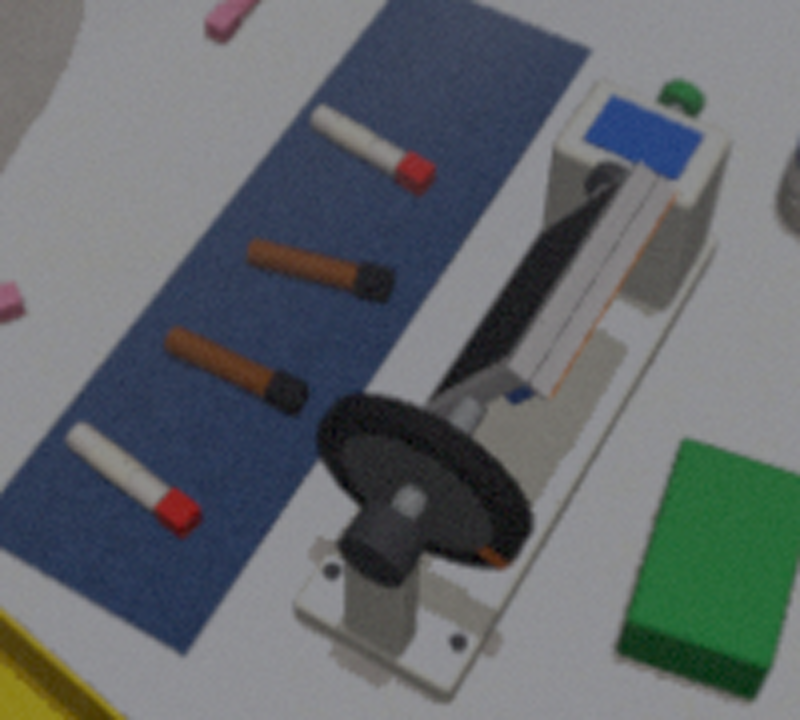

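```bash
cat > fit.py <<'E'
from h import *
from scipy.optimize import least_squares
np.set_printoptions(precision=2,suppress=True)
T=[((0,143,130),(262.3,167.7)),((0,205,100),(232.7,170)),((-50,175,22),(247.5,200)),((-50,-175,22),(405.2,205.8)),((-45,111,130),(276.5,189.7)),((-45,175,130),(246.3,189.2)),((45,175,130),(248.8,146.5)),((45,111,130),(278.9,146.9))]
S=[((50,-175,22),(352.5,373)),((-50,-175,22),(314.3,350.5)),((0,143,130),(240+648/4,200+137/4)),((0,205,100),(240+683/4,200+97/4)),((50,175,22),(240+714/4,200+245/4))]
def tr(p,P):
    c,s=np.cos(p[2]),np.sin(p[2]);P=np.array(P,float).reshape(-1,3)
    return np.c_[p[0]+c*P[:,0]-s*P[:,1],p[1]+s*P[:,0]+c*P[:,1],P[:,2]]
def res(p,sets=('t','s')):
    r=[]
    for n,L in(('top0',T),('scene0',S)):
        if n[0] in sets: r.append(w2px(n,tr(p,[a for a,b in L]))-np.array([b for a,b in L]))
    return np.concatenate(r)
if __name__=='__main__':
    for s in ('ts','t','s'):
        f=least_squares(lambda p:res(p,s).ravel(),[520,0,0],x_scale=[100,100,1],loss='soft_l1');print(s,f.x);print(res(f.x,s).T)
    p=least_squares(lambda p:res(p,'ts').ravel(),[520,0,0],x_scale=[100,100,1],loss='soft_l1').x
    print('wheel',tr(p,[0,-125,125]),'cradle',tr(p,[0,0,129]),'knob',tr(p,[0,205,100]))
    # tubes: cap end, butt end at z=9..18
    c=lambda L:[(220+a/4,135+b/4) for a,b in L]
    tt=c([(190,422),(166,587),(349,388),(381,553),(524,400),(526,568),(706,426),(682,591)])
    W=px2w('top0',tt,12)
    for i,n in enumerate(['A red','B blk','C blk','D red']):
        a,b=W[2*i],W[2*i+1];m=(a+b)/2;v=a-b;print(n,m[:2],np.linalg.norm(v[:2]),np.degrees(np.arctan2(v[1],v[0])))
    s=lambda L:[(240+a/4,200+b/4) for a,b in L]
    tt=s([(425,174),(319,113),(387,285),(252,249),(299,395),(173,336),(189,515),(77,432)])
    W=px2w('scene0',tt,9)
    for i,n in enumerate(['A red','B blk','C blk','D red']):
        a,b=W[2*i],W[2*i+1];m=(a+b)/2;v=a-b;print(n,m[:2],np.linalg.norm(v[:2]),np.degrees(np.arctan2(v[1],v[0])))
    print('waste rim',px2w('top0',[(461,214),(536,225),(528,285),(448,273)],75)[:,:2])
    # rotor
    def rot(th,P):
        P=np.array(P,float).reshape(-1,3);P=P.copy();x,z=P[:,0].copy(),P[:,2].copy()
        P[:,0]=x*np.cos(th)+z*np.sin(th);P[:,2]=125-x*np.sin(th)+z*np.cos(th);return tr(p,P)
    for d in range(80,140,10):
        th=np.radians(d)
        print(d,[((w2px('top0',rot(th,[-56,y,z]))[0]-[220,135])*4) for z in(4,-10) for y in(76,-76)],((w2px('top0',rot(th,[56,76,-10]))[0]-[220,135])*4),((w2px('scene0',rot(th,[0,-125,60]))[0]-[240,200])*4))
E
python3 fit.py
```

```text
ts [641.79 -44.89  -0.01]
[[-1.8  -0.94  1.8   2.52 -0.99 -2.64 -3.23 -1.68 -2.25 -4.   -1.97 -1.53
  -0.49]
 [-0.18 -0.46 -0.12 -0.45  0.41 -0.21 -1.47 -0.7   3.4   3.    0.19  1.12
  -0.37]]
t [640.71 -47.61  -0.02]
[[-0.45  0.38  2.96  3.67  0.28 -1.36 -1.82 -0.28]
 [ 0.15 -0.22  0.14  0.31  0.8   0.08 -1.18 -0.32]]
s [643.55 -38.08  -0.01]
[[-0.08 -1.75 -0.01  0.33  1.27]
 [ 1.11  0.8  -1.44 -0.38 -1.93]]
wheel [[ 640.07 -169.88  125.  ]] cradle [[641.79 -44.89 129.  ]] knob [[644.6  160.09 100.  ]]
A red [460.52  94.56] 91.70776552821651 -6.724906040131689
B blk [481.26  -7.92] 92.94480445767489 12.082015464332441
C blk [475.53 -96.46] 92.92308931958391 1.4552266509034029
D red [ 463.81 -190.1 ] 92.31439153764595 -7.87586158202065
A red [461.89 101.54] 88.34529313259344 -6.5547713015421145
B blk [483.52  -2.87] 90.55202269723543 12.241598886128392
C blk [476.88 -91.25] 89.2600395695526 2.1538116752875283
D red [ 464.45 -184.05] 88.54952408289643 -7.498098396914105
waste rim [[ 565.18 -322.82]
 [ 544.95 -481.3 ]
 [ 418.24 -462.66]
 [ 440.01 -295.14]]
80 [array([291.43, 124.25]), array([605.93, 135.38]), array([290.56, 153.47]), array([604.67, 164.53])] [298.01 159.75] [516.19 544.25]
90 [array([292.15, 104.21]), array([606.47, 115.37]), array([291.11, 132.8 ]), array([605.75, 143.92])] [297.31 177.72] [516.3  554.52]
100 [array([292.96,  85.25]), array([606.61,  96.43]), array([291.79, 112.21]), array([606.46, 123.37])] [296.53 194.59] [513.18 562.86]
110 [array([293.83,  68.05]), array([606.35,  79.23]), array([292.58,  92.45]), array([606.77, 103.63])] [295.71 209.89] [506.99 569.07]
120 [array([294.73,  53.18]), array([605.7 ,  64.32]), array([293.44,  74.19]), array([606.68,  85.37])] [294.86 223.19] [498.04 573.02]
130 [array([295.64,  41.09]), array([604.69,  52.19]), array([294.34,  58.05]), array([606.18,  69.22])] [294.01 234.11] [486.66 574.67]
```

```bash
cat > fit2.py <<'E'
from h import *
from scipy.optimize import least_squares
np.set_printoptions(precision=2,suppress=True)
c=lambda a,b:(220+(a+.5)/4-.5,135+(b+.5)/4-.5)
s=lambda a,b:(240+(a+.5)/4-.5,200+(b+.5)/4-.5)
# (pt, is_box, is_rotor, px)
T=[((0,143,130),1,0,c(169,131)),((0,205,100),1,0,c(51,140)),((-50,175,22),0,0,c(111,260)),((-50,-175,22),0,0,c(740,283)),((-45,111,130),1,0,c(227,221)),((-45,175,130),1,0,c(103,218)),((45,175,130),1,0,c(111,45)),((45,111,130),1,0,c(236,46)),
 ((-56,76,4),0,1,c(277,38)),((-56,-76,4),0,1,c(583,50)),((-56,76,-10),0,1,c(274,84)),((-56,-76,-10),0,1,c(587,86)),((56,76,-10),0,1,c(276,217)),((56,-76,-10),0,1,c(567,231)),
 ((0,-125,125),0,0,c(679,150))]
S=[((50,-175,22),0,0,s(449,693)),((-50,-175,22),0,0,s(298,603)),((0,143,130),1,0,s(648,137)),((0,205,100),1,0,s(683,97)),((50,175,22),0,0,s(714,245)),
 ((-56,76,4),0,1,s(675,193)),((-56,-76,4),0,1,s(550,394)),((0,-125,60),0,1,s(494,557)),((-56,76,-10),0,1,s(640,160)),((-56,-76,-10),0,1,s(512,365))]
def tr(p,P):
    cc,ss=np.cos(p[2]),np.sin(p[2]);P=np.array(P,float).reshape(-1,3)
    return np.c_[p[0]+cc*P[:,0]-ss*P[:,1],p[1]+ss*P[:,0]+cc*P[:,1],P[:,2]]
def model(p,e):
    P=np.array(e[0],float)
    if e[1]:P[1]+=p[3]
    if e[2]:
        x,z=P[0],P[2];P=np.array([x*np.cos(p[4])+z*np.sin(p[4]),P[1],125-x*np.sin(p[4])+z*np.cos(p[4])])
    return tr(p,P)[0]
def res(p,sets='ts'):
    r=[]
    for n,L,o in(('top0',T,5),('scene0',S,7)):
        if n[0] in sets: r.append(w2px(n,[model(p,e) for e in L])+p[o:o+2]-np.array([e[3] for e in L]))
    return np.concatenate(r)
def fit(sets):
    return least_squares(lambda p:np.r_[res(p,sets).ravel(),p[5:9]*1.0],[640,-40,0,-12,1.9,0,0,0,0],x_scale=[100,100,1,10,1,1,1,1,1],loss='soft_l1').x
if __name__=='__main__':
    for q in ('ts','t','s'):
        p=fit(q);print(q,p,np.degrees(p[4]));print(res(p,q).T)
E
python3 fit2.py
```

```text
ts [642.9  -34.84  -0.01 -11.09   2.1    0.53   0.15   0.29  -0.4 ] 120.5540594805797
[[-0.31  0.43 -2.06 -0.85  0.24 -0.61 -0.79 -0.4   0.18  1.42  0.58  0.65
   0.87  0.34 -1.21  1.56 -0.59 -1.22 -0.81  2.02 -3.12 -4.19  4.41  0.97
   0.15]
 [-0.04 -0.2  -0.04 -0.62  0.02 -0.29 -1.   -0.14  3.53  3.17 -2.78 -0.63
   1.68  0.56 -0.03 -0.51 -0.62  0.58  1.47 -3.08 -2.34 -0.24  0.37  1.63
   2.44]]
t [642.88 -35.25  -0.01 -12.     2.08   0.16   0.05   0.     0.  ] 119.07562519938348
[[-0.05  0.68 -2.21 -0.98  0.57 -0.28 -0.59 -0.19 -0.07  1.23  0.35  0.46
   0.76  0.17 -1.38]
 [ 0.06 -0.02  0.09 -0.92  0.09 -0.14 -0.85 -0.08  4.05  3.48 -2.12 -0.18
   1.25 -0.08 -0.28]]
s [641.81 -33.63  -0.02  -5.25   2.14  -0.    -0.    -0.1    0.36] 122.79634069143565
[[ 0.47 -1.47 -0.43  0.02  1.76 -2.92 -4.31  2.81  1.34  0.2 ]
 [-0.61 -0.89 -0.71  0.38 -2.57 -1.32  0.53  0.5   2.56  3.13]]
```

{"name": "servo_tool", "arguments": {"plan": [{"tx": 0.8,"ty": 0.7,"wz": -1,"claw": 0.5},{"tx": 0.8,"ty": 0.7,"wz": -1,"claw": 0.5},{"tx": 0.8,"ty": 0.7,"wz": -1,"claw": 0.5},{"tx": 0.8,"ty": 0.7,"wz": -1,"claw": 0.5},{"tx": 0.8,"ty": 0.7,"wz": -1,"claw": 0.5}], "newtons": 40}}

```text
invalid input at $.plan[0]: expected keys wx, wy, wz, tx, ty, tz, claw
```

All seven keys are required.

{"name": "servo_tool", "arguments": {"plan": [{"wx": 0,"wy": 0,"wz": -1,"tx": 0.8,"ty": 0.7,"tz": 0,"claw": 0.5},{"wx": 0,"wy": 0,"wz": -1,"tx": 0.8,"ty": 0.7,"tz": 0,"claw": 0.5},{"wx": 0,"wy": 0,"wz": -1,"tx": 0.8,"ty": 0.7,"tz": 0,"claw": 0.5},{"wx": 0,"wy": 0,"wz": -1,"tx": 0.8,"ty": 0.7,"tz": 0,"claw": 0.5},{"wx": 0,"wy": 0,"wz": -1,"tx": 0.8,"ty": 0.7,"tz": 0,"claw": 0.5}], "newtons": 40}}

```text
t: 0.52
ee_pos: [379.9, -407.0, 230.8]
ee_rot: [3.141, 0.001, -1.508]
contact_force: [0.1, -0.1, 0.4]
gripper_width: 42.5
```

{"name": "servo_tool", "arguments": {"plan": [{"wx": 0,"wy": 0,"wz": -0.95,"tx": 1,"ty": 0.8,"tz": 0,"claw": 0.5},{"wx": 0,"wy": 0,"wz": 0,"tx": 1,"ty": 0.8,"tz": 0,"claw": 0.5},{"wx": 0,"wy": 0,"wz": 0,"tx": 1,"ty": 0.8,"tz": 0,"claw": 0.5},{"wx": 0,"wy": 0,"wz": 0,"tx": 1,"ty": 0.8,"tz": 0,"claw": 0.5},{"wx": 0,"wy": 0,"wz": 0,"tx": 1,"ty": 0.8,"tz": 0,"claw": 0.5}]}}

```text
t: 0.93
ee_pos: [530.3, -286.7, 230.9]
ee_rot: [3.141, 0.0, -1.579]
contact_force: [0.5, 0.2, 0.1]
gripper_width: 42.4
```

{"name": "servo_tool", "arguments": {"plan": [{"wx": 0,"wy": 0,"wz": 0,"tx": 1,"ty": 0.84,"tz": 0,"claw": 0.5},{"wx": 0,"wy": 0,"wz": 0,"tx": 1,"ty": 0.84,"tz": 0,"claw": 0.5},{"wx": 0,"wy": 0,"wz": 0,"tx": 1,"ty": 0.84,"tz": 0,"claw": 0.5},{"wx": 0,"wy": 0,"wz": 0,"tx": 1,"ty": 0.84,"tz": 0,"claw": 0.5},{"wx": 0,"wy": 0,"wz": 0,"tx": 0.8,"ty": 0.84,"tz": 0,"claw": 0.5}]}}

```text
t: 1.35
ee_pos: [674.8, -160.5, 230.4]
ee_rot: [3.141, 0.0, -1.579]
contact_force: [-0.5, -0.7, 0.6]
gripper_width: 42.8
```

Run:
```python
from h import *
snap('top','top1');snap('scene','scene1');print(robot.sense()['ee_pos'],w2px('top1',[robot.sense()['ee_pos']]),w2px('scene1',[robot.sense()['ee_pos']]))
crop('top1',320,100,470,212,5,'c3');crop('scene1',250,180,450,330,4,'c4')
```

```text
[ 675.96470618 -157.5926291   229.4102799 ] [[394.46255278 141.88117083]] [[364.62932913 301.35886163]]
```

View pics/c4.png

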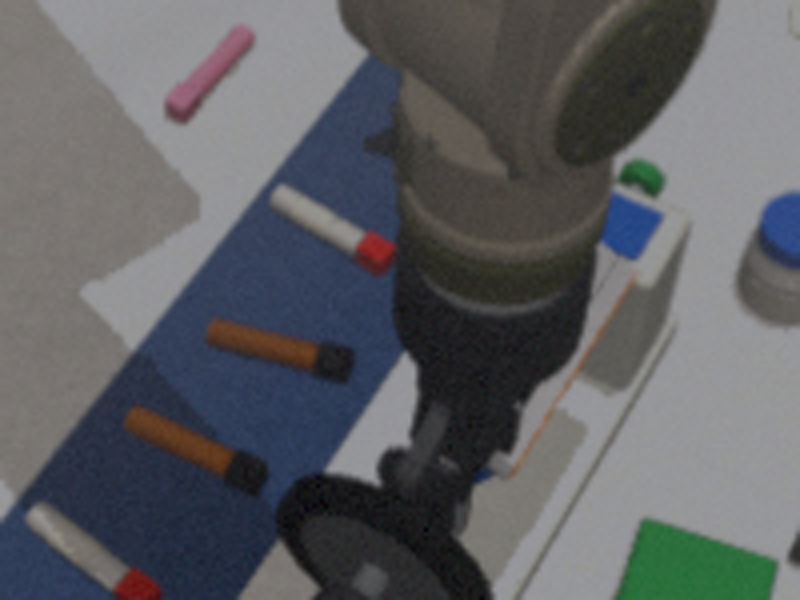

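View pics/top1.png

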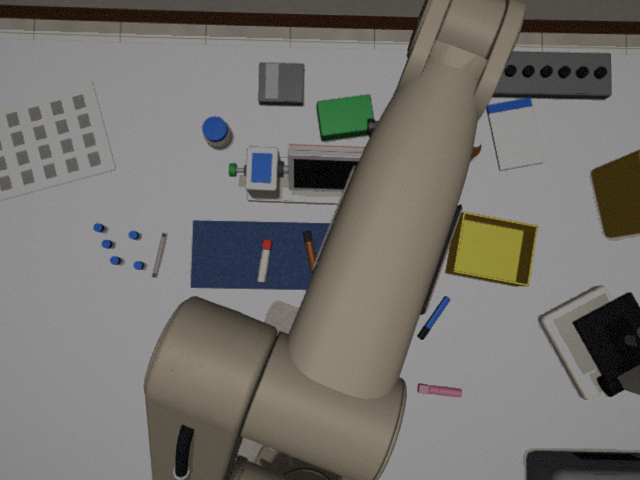

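Run:
```python
from h import *
crop('scene1',320,240,400,340,6,'c5')
# predicted wheel outline & tcp
from fit2 import tr
p=[642.9,-35,-.012]
for y in(-132,-118):
    P=[tr(p,[60*np.sin(a),y,125+60*np.cos(a)])[0] for a in np.radians([-60,-30,0,30,60])]
    print((w2px('scene1',P)-[320,240])*6)
e=robot.sense()['ee_pos'];print((w2px('scene1',[e,e+[0,21,0],e-[0,21,0]])-[320,240])*6)
```

```text
[[ 10.3  388.14]
 [ 67.07 384.46]
 [148.3  413.99]
 [230.03 469.26]
 [286.68 533.23]]
[[ 32.03 356.95]
 [ 88.95 352.39]
 [169.91 381.04]
 [251.01 435.71]
 [306.91 499.58]]
[[267.78 368.15]
 [299.32 316.6 ]
 [235.32 421.13]]
```

View pics/c5.png

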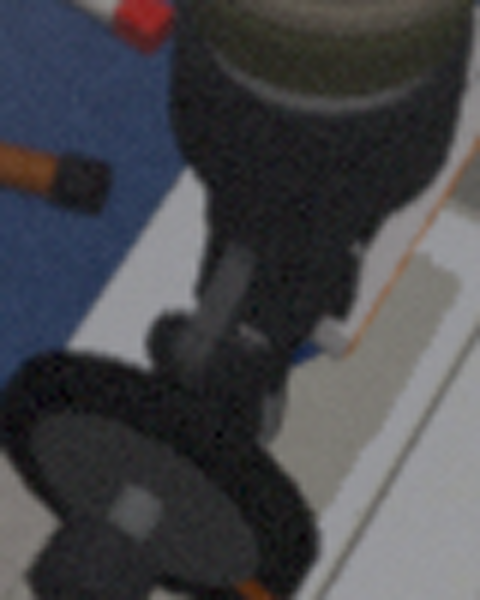

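{"name": "servo_tool", "arguments": {"plan": [{"wx": 0,"wy": 0,"wz": 0,"tx": 0,"ty": -0.06,"tz": -0.8,"claw": 0.5},{"wx": 0,"wy": 0,"wz": 0,"tx": 0,"ty": 0,"tz": -0.8,"claw": 0.5},{"wx": 0,"wy": 0,"wz": 0,"tx": 0,"ty": 0,"tz": -0.8,"claw": 0.5},{"wx": 0,"wy": 0,"wz": 0,"tx": 0,"ty": 0,"tz": -0.6,"claw": 0.5}]}}

```text
t: 1.78
ee_pos: [671.8, -164.2, 138.6]
ee_rot: [3.139, 0.001, -1.579]
contact_force: [-0.6, 0.9, -0.8]
gripper_width: 42.9
```

{"name": "servo_tool", "arguments": {"plan": [{"wx": 0,"wy": 0,"wz": 0,"tx": 0,"ty": 0,"tz": 0,"claw": 1},{"wx": 0,"wy": 0,"wz": 0,"tx": 0,"ty": 0,"tz": 0,"claw": 1},{"wx": 0,"wy": 0,"wz": 0,"tx": 0,"ty": 0,"tz": 0,"claw": 1},{"wx": 0,"wy": 0,"wz": 0,"tx": 0,"ty": 0,"tz": 0,"claw": 1},{"wx": 0,"wy": 0,"wz": 0,"tx": 0,"ty": 0,"tz": 0,"claw": 1}]}}

```text
t: 2.2
ee_pos: [671.1, -159.5, 139.7]
ee_rot: [3.136, 0.008, -1.577]
contact_force: [-2.1, 13.8, -10.2]
gripper_width: 13.8
```

{"name": "servo_tool", "arguments": {"plan": [{"wx": 0,"wy": 0,"wz": 0,"tx": -0.18,"ty": 0.05,"tz": 0.14,"claw": 1},{"wx": 0,"wy": 0,"wz": 0,"tx": -0.2,"ty": 0.03,"tz": 0.11,"claw": 1},{"wx": 0,"wy": 0,"wz": 0,"tx": -0.21,"ty": 0,"tz": 0.08,"claw": 1},{"wx": 0,"wy": 0,"wz": 0,"tx": -0.22,"ty": 0,"tz": 0.04,"claw": 1},{"wx": 0,"wy": 0,"wz": 0,"tx": -0.22,"ty": 0,"tz": 0.01,"claw": 1}]}}

```text
t: 2.62
ee_pos: [645.4, -159.2, 153.2]
ee_rot: [-3.135, 0.005, -1.577]
contact_force: [11.7, 9.7, -8.9]
gripper_width: 13.3
```

{"name": "servo_tool", "arguments": {"plan": [{"wx": 0,"wy": 0,"wz": 0,"tx": -0.23,"ty": 0,"tz": -0.02,"claw": 1},{"wx": 0,"wy": 0,"wz": 0,"tx": -0.22,"ty": 0,"tz": -0.06,"claw": 1},{"wx": 0,"wy": 0,"wz": 0,"tx": -0.21,"ty": 0,"tz": -0.09,"claw": 1},{"wx": 0,"wy": 0,"wz": 0,"tx": -0.19,"ty": 0,"tz": -0.12,"claw": 1},{"wx": 0,"wy": 0,"wz": 0,"tx": -0.17,"ty": 0,"tz": -0.15,"claw": 1}]}}

```text
t: 3.03
ee_pos: [619.1, -158.9, 147.9]
ee_rot: [-3.122, 0.003, -1.576]
contact_force: [5.3, 17.1, 26.6]
gripper_width: 13.5
```

{"name": "servo_tool", "arguments": {"plan": [{"wx": 0,"wy": 0,"wz": 0,"tx": 0,"ty": 0,"tz": 0,"claw": 0.5},{"wx": 0,"wy": 0,"wz": 0,"tx": 0,"ty": 0,"tz": 0,"claw": 0.5},{"wx": 0,"wy": 0,"wz": 0,"tx": 0,"ty": 0,"tz": 0,"claw": 0.5}]}}

```text
t: 3.28
ee_pos: [612.2, -162.3, 141.1]
ee_rot: [-3.14, -0.001, -1.579]
contact_force: [0.8, -0.5, -0.5]
gripper_width: 42.7
```

Run:
```python
from h import *
print(robot.sense()['ee_pos'])
snap('scene','scene2');crop('scene2',250,180,450,370,4,'c6')
```

```text
[ 612.20491919 -162.28020961  141.06670027]
```

View pics/c6.png

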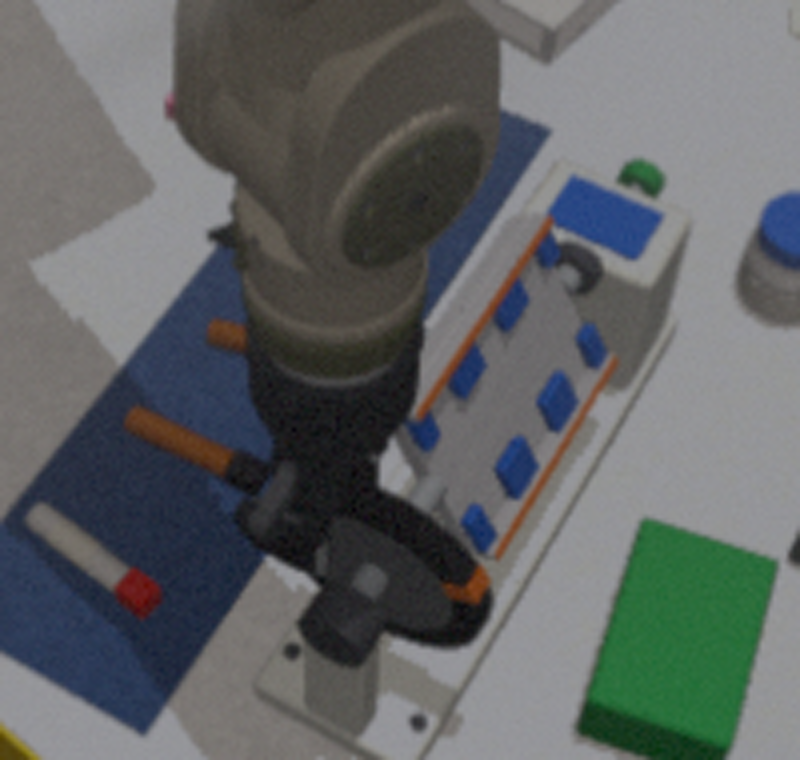

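```bash
cat > ang.py <<'E'
from h import *
from scipy.optimize import least_squares
from fit2 import tr
p=[642.9,-35,-.012]
def rp(th,P):
    P=np.array(P,float).reshape(-1,3);x,y,z=P.T
    return tr(p,np.c_[x*np.cos(th)+z*np.sin(th),y,125-x*np.sin(th)+z*np.cos(th)])
def ang(img,obs):
    f=least_squares(lambda q:(w2px(img,rp(q[0],[o[0] for o in obs]))+q[1:3]-[o[1] for o in obs]).ravel(),[.7,0,0])
    return np.degrees(f.x[0]),f.x[1:],f.fun.reshape(-1,2)
E
python3 - <<'E'
from ang import *
np.set_printoptions(precision=2,suppress=True)
s=lambda a,b:(250+a/4,180+b/4)
for h in(4,10,16):
  print(h,ang('scene2',[((-54,76,h),s(550,220)),((-54,-76,h),s(418,416)),((54,76,h),s(615,360)),((54,-76,h),s(500,555))]))
print(ang('scene2',[((0,-118,60),s(470,577)),((0,-132,60),s(463,592))]))
for d in range(20,70,10): print(d,(w2px('scene2',rp(np.radians(d),[0,-125,60]))-[250,180])*4)
E
```

```text
4 (np.float64(60.515240564880386), array([ 5.68, -0.58]), array([[ 0.41, -0.51],
       [-0.47,  0.93],
       [ 0.86, -0.96],
       [-0.8 ,  0.54]]))
10 (np.float64(60.45661050550703), array([ 3.42, -0.86]), array([[ 0.39, -0.69],
       [-0.43,  0.98],
       [ 0.81, -1.01],
       [-0.78,  0.72]]))
16 (np.float64(60.39764406328263), array([ 1.14, -1.13]), array([[ 0.38, -0.88],
       [-0.39,  1.03],
       [ 0.77, -1.06],
       [-0.76,  0.91]]))
(np.float64(191.27725137625944), array([26.55, -5.4 ]), array([[ 0.76, -0.67],
       [-0.76,  0.67]]))
20 [[423.38 528.08]]
30 [[440.38 541.61]]
40 [[455.46 555.82]]
50 [[468.11 570.19]]
60 [[477.89 584.23]]
```

{"name": "servo_tool", "arguments": {"plan": [{"wx": 0,"wy": 0,"wz": 0,"tx": 0,"ty": 0.1,"tz": 0.9,"claw": 0.5},{"wx": 0,"wy": 0,"wz": 0,"tx": 0.65,"ty": 0,"tz": 0,"claw": 0.5},{"wx": 0,"wy": 0,"wz": 0,"tx": 0.75,"ty": 0,"tz": 0,"claw": 0.5},{"wx": 0,"wy": 0,"wz": 0,"tx": 0.65,"ty": 0,"tz": 0,"claw": 0.5},{"wx": 0,"wy": 0,"wz": 0,"tx": 0,"ty": 0,"tz": -0.9,"claw": 0.5}]}}

```text
t: 3.75
ee_pos: [680.0, -160.8, 145.0]
ee_rot: [-3.129, -0.004, -1.579]
contact_force: [2.0, 0.1, -0.2]
gripper_width: 43.1
```

{"name": "servo_tool", "arguments": {"plan": [{"wx": 0,"wy": 0,"wz": 0,"tx": 0,"ty": 0,"tz": 0,"claw": 1},{"wx": 0,"wy": 0,"wz": 0,"tx": 0,"ty": 0,"tz": 0,"claw": 1},{"wx": 0,"wy": 0,"wz": 0,"tx": 0,"ty": 0,"tz": 0,"claw": 1},{"wx": 0,"wy": 0,"wz": 0,"tx": 0,"ty": 0,"tz": 0,"claw": 1},{"wx": 0,"wy": 0,"wz": 0,"tx": 0,"ty": 0,"tz": 0,"claw": 1}], "newtons": 60}}

```text
t: 4.17
ee_pos: [671.5, -159.6, 138.3]
ee_rot: [3.138, -0.0, -1.581]
contact_force: [-1.9, -5.2, -11.7]
gripper_width: 13.2
```

{"name": "servo_tool", "arguments": {"plan": [{"wx": 0,"wy": 0,"wz": 0,"tx": -0.18,"ty": 0,"tz": 0.15,"claw": 1},{"wx": 0,"wy": 0,"wz": 0,"tx": -0.2,"ty": 0,"tz": 0.11,"claw": 1},{"wx": 0,"wy": 0,"wz": 0,"tx": -0.21,"ty": 0,"tz": 0.08,"claw": 1},{"wx": 0,"wy": 0,"wz": 0,"tx": -0.22,"ty": 0,"tz": 0.05,"claw": 1},{"wx": 0,"wy": 0,"wz": 0,"tx": -0.22,"ty": 0,"tz": 0.01,"claw": 1}]}}

```text
t: 4.58
ee_pos: [646.5, -159.2, 152.0]
ee_rot: [-3.133, -0.0, -1.579]
contact_force: [13.7, -1.5, -12.3]
gripper_width: 13.1
```

{"name": "servo_tool", "arguments": {"plan": [{"wx": 0,"wy": 0,"wz": 0,"tx": -0.22,"ty": 0,"tz": -0.02,"claw": 1},{"wx": 0,"wy": 0,"wz": 0,"tx": -0.15,"ty": 0,"tz": -0.04,"claw": 1},{"wx": 0,"wy": 0,"wz": 0,"tx": 0,"ty": 0,"tz": 0,"claw": 1},{"wx": 0,"wy": 0,"wz": 0,"tx": 0,"ty": 0,"tz": 0,"claw": 1},{"wx": 0,"wy": 0,"wz": 0,"tx": 0,"ty": 0,"tz": 0,"claw": 1}]}}

```text
t: 5.0
ee_pos: [636.7, -159.1, 152.8]
ee_rot: [-3.129, -0.001, -1.579]
contact_force: [11.9, -0.8, -6.2]
gripper_width: 13.2
```

Run:
```python
from h import *
print(robot.sense()['ee_pos'])
snap('scene','scene3');crop('scene3',250,180,450,370,4,'c7')
```

```text
[ 636.73393913 -159.14147648  152.82346952]
```

View pics/c7.png

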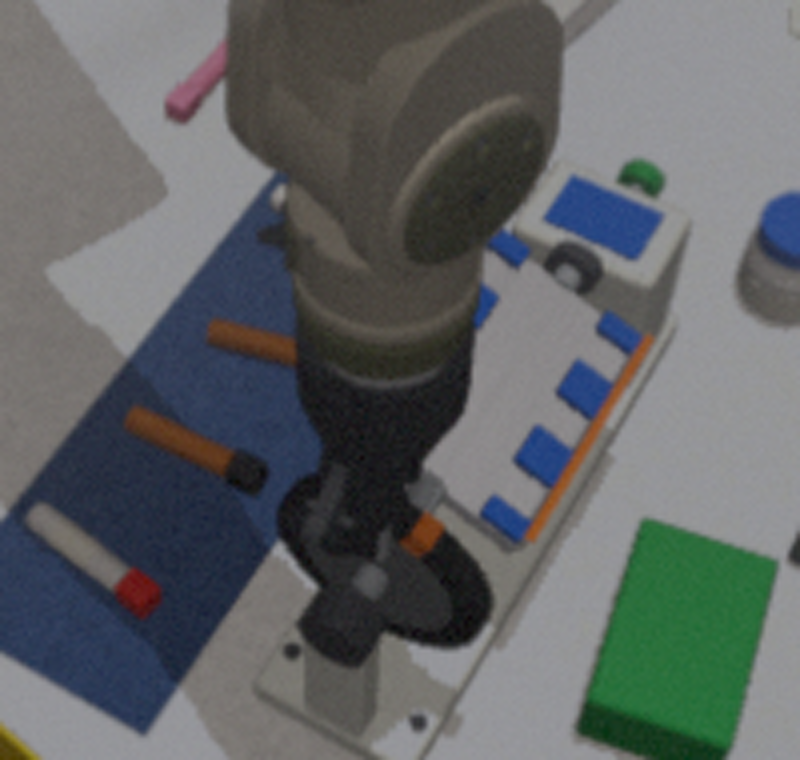

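Run:
```python
from ang import *
np.set_printoptions(precision=2,suppress=True)
s=lambda a,b:(250+a/4,180+b/4)
# offset from previous fit h=4: shift (1.1,-1.1) at h=16
for d in range(0,40,5):
  th=np.radians(d)
  print(d,((w2px('scene3',rp(th,[(54,76,16),(54,-76,16),(0,-125,60)]))+[0.6,-.6]-[250,180])*4).ravel())
```

```text
0 [651.4  311.35 527.13 521.2  388.5  502.56]
5 [652.09 317.32 528.35 526.9  398.02 507.72]
10 [652.06 323.03 528.8  532.25 407.46 513.32]
15 [651.32 328.43 528.5  537.24 416.74 519.33]
20 [649.87 333.48 527.44 541.8  425.78 525.68]
25 [647.75 338.14 525.66 545.93 434.48 532.33]
30 [644.97 342.38 523.17 549.59 442.78 539.21]
35 [641.56 346.18 520.   552.75 450.6  546.26]
```

{"name": "servo_tool", "arguments": {"plan": [{"wx": 0,"wy": 0,"wz": 0,"tx": -0.18,"ty": 0,"tz": -0.03,"claw": 1},{"wx": 0,"wy": 0,"wz": 0,"tx": -0.18,"ty": 0,"tz": -0.06,"claw": 1},{"wx": 0,"wy": 0,"wz": 0,"tx": -0.17,"ty": 0,"tz": -0.08,"claw": 1},{"wx": 0,"wy": 0,"wz": 0,"tx": 0,"ty": 0,"tz": 0,"claw": 1},{"wx": 0,"wy": 0,"wz": 0,"tx": 0,"ty": 0,"tz": 0,"claw": 1}]}}

```text
t: 5.47
ee_pos: [623.0, -158.9, 150.4]
ee_rot: [-3.123, -0.001, -1.578]
contact_force: [13.7, 2.1, 1.3]
gripper_width: 13.1
```

{"name": "servo_tool", "arguments": {"plan": [{"wx": 0,"wy": 0,"wz": 0,"tx": 0,"ty": 0,"tz": 0,"claw": 0.5},{"wx": 0,"wy": 0,"wz": 0,"tx": 0,"ty": 0,"tz": 0,"claw": 0.5},{"wx": 0,"wy": 0,"wz": 0,"tx": 0,"ty": 0,"tz": 0,"claw": 0.5},{"wx": 0,"wy": 0,"wz": 0,"tx": 0,"ty": 0,"tz": 1,"claw": 0.5},{"wx": 0,"wy": 0,"wz": 0,"tx": 0,"ty": 0,"tz": 1,"claw": 0.5}]}}

```text
t: 5.88
ee_pos: [613.2, -157.8, 203.2]
ee_rot: [3.136, 0.002, -1.579]
contact_force: [0.5, -0.4, 0.1]
gripper_width: 42.7
```

{"name": "servo_tool", "arguments": {"plan": [{"wx": 0,"wy": 0,"wz": 0,"tx": -1,"ty": -0.3,"tz": 0,"claw": 0.5},{"wx": 0,"wy": 0,"wz": 0,"tx": -1,"ty": -0.3,"tz": 0,"claw": 0.5},{"wx": 0,"wy": 0,"wz": 0,"tx": -1,"ty": -0.3,"tz": 0,"claw": 0.5},{"wx": 0,"wy": 0,"wz": 0,"tx": -1,"ty": 0,"tz": -0.5,"claw": 0.5},{"wx": 0,"wy": 0,"wz": 0,"tx": -0.9,"ty": 0,"tz": -0.5,"claw": 0.5}]}}

```text
t: 6.3
ee_pos: [466.9, -186.1, 175.3]
ee_rot: [-3.14, -0.001, -1.58]
contact_force: [0.1, -0.5, -1.5]
gripper_width: 42.5
```

Run:
```python
from h import *
print(robot.sense()['ee_pos'])
snap('scene','scene4');crop('scene4',250,180,450,370,4,'c8')
snap('top','top4');crop('top4',220,135,420,285,4,'c9')
```

```text
[ 466.93937593 -186.09329825  175.26924288]
```

View pics/c8.png

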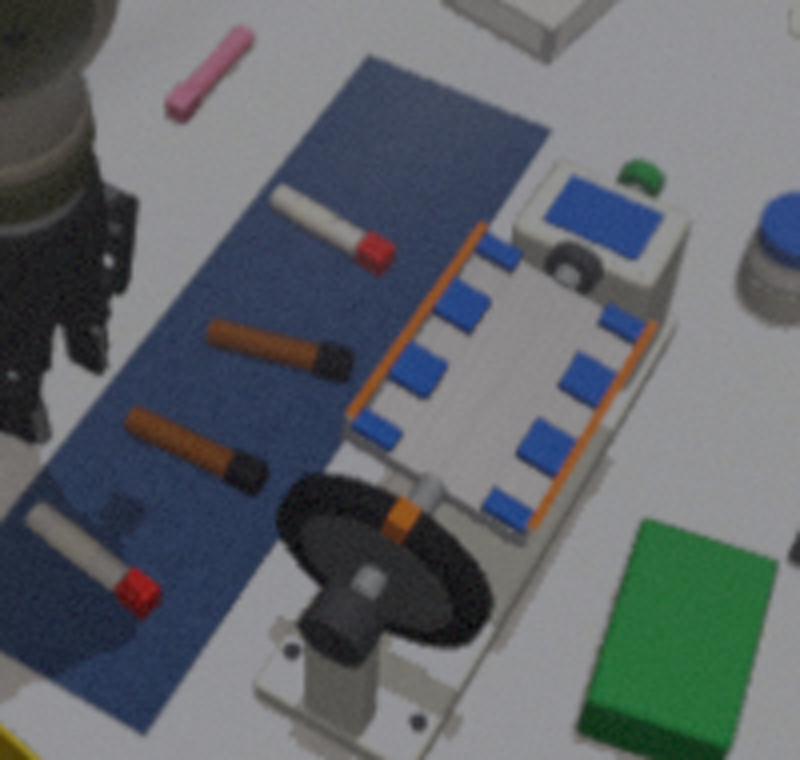

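View pics/c9.png

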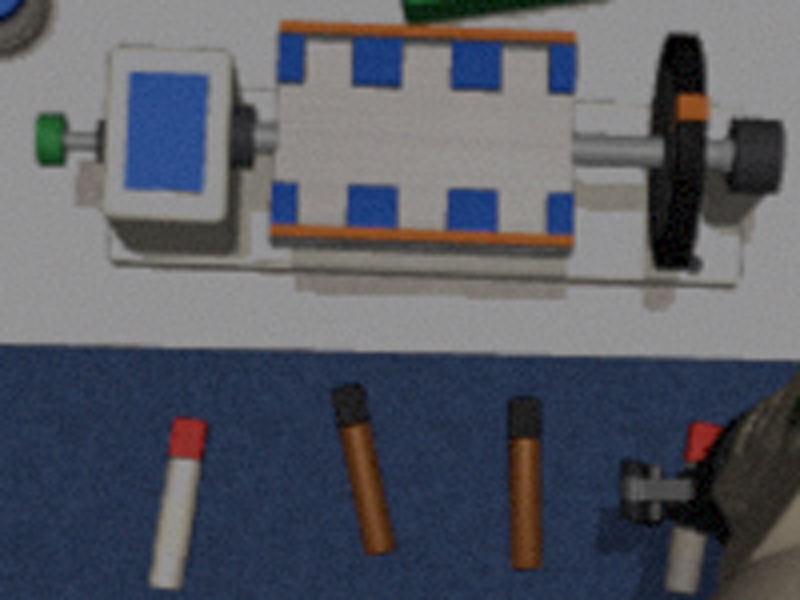

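```bash
cat > ang2.py <<'E'
from fit2 import tr
from h import *
from scipy.optimize import least_squares
np.set_printoptions(precision=2,suppress=True)
def rp(p,th,P):
    P=np.array(P,float).reshape(-1,3);x,y,z=P.T
    return tr(p,np.c_[x*np.cos(th)+z*np.sin(th),y,125-x*np.sin(th)+z*np.cos(th)])
def solve(ti,tobs,si,sobs):
    def f(q):
        r=[]
        if tobs: r.append(w2px(ti,rp([q[0],q[1],q[2]],q[3],[o[0] for o in tobs]))+q[4:6]-[o[1] for o in tobs])
        if sobs: r.append(w2px(si,rp([q[0],q[1],q[2]],q[3],[o[0] for o in sobs]))+q[6:8]-[o[1] for o in sobs])
        return np.r_[np.concatenate(r).ravel(),q[4:]*.7]
    s=least_squares(f,[642,-35,-.012,0.1,0,0,0,0],x_scale=[10,10,.1,.1,1,1,1,1]);print(s.x,'deg',np.degrees(s.x[3]));print(s.fun[:-4].reshape(-1,2).T)
E
python3 - <<'E'
from ang2 import *
c=lambda a,b:(220+(a+.5)/4-.5,135+(b+.5)/4-.5)
s=lambda a,b:(250+(a+.5)/4-.5,180+(b+.5)/4-.5)
S=[((-54,76,16),s(482,225)),((-54,-76,16),s(350,412)),((54,76,16),s(655,323)),((54,-76,16),s(534,524))]
T=[((54,76,16),c(280,26)),((54,-76,16),c(575,38)),((-54,76,16),c(272,229)),((-54,-76,16),c(573,240))]
w=[((0,-125,60),c(692,106))];ws=[((0,-125,60),s(403,519))]
solve('top4',T+w,'scene4',S+ws);solve('top4',T+w,'scene4',[]);solve('top4',[],'scene4',S+ws);solve('top4',T,'scene4',S)
E
```

```text
[641.97 -33.39  -0.01   0.17   0.34   0.21   0.48  -0.73] deg 9.640982224885109
[[-0.29  0.87 -0.6   0.86 -1.01  0.71 -0.28 -0.53 -1.2   1.06]
 [ 0.17 -0.11 -0.13 -0.19  0.16 -0.25  1.85 -0.47  1.41 -2.18]]
[641.57 -34.34  -0.01   0.17  -0.09   0.01   0.     0.  ] deg 9.628116329373094
[[-0.26  0.9  -0.55  0.91 -0.95]
 [ 0.19 -0.1  -0.1  -0.17  0.18]]
[642.35 -32.14  -0.01   0.17  -0.    -0.     0.09  -0.4 ] deg 9.654584887268365
[[ 0.75 -0.22 -0.52 -1.18  1.12]
 [-0.24  1.79 -0.44  1.36 -2.28]]
[641.81 -31.46  -0.01   0.16   0.98   0.15   0.45  -0.59] deg 9.212409071629159
[[-0.6   0.59 -0.95  0.48  0.95 -0.   -0.25 -0.91]
 [ 0.11 -0.11 -0.03 -0.04 -0.64  1.31 -1.07  0.68]]
```

{"name": "servo_tool", "arguments": {"plan": [{"wx": 0,"wy": 0,"wz": 0,"tx": 0.8,"ty": 0,"tz": 0.5,"claw": 0.5},{"wx": 0,"wy": 0,"wz": 0,"tx": 1,"ty": 0.1,"tz": 0.5,"claw": 0.5},{"wx": 0,"wy": 0,"wz": 0,"tx": 1,"ty": 0.2,"tz": 0,"claw": 0.5},{"wx": 0,"wy": 0,"wz": 0,"tx": 1,"ty": 0.3,"tz": 0,"claw": 0.5},{"wx": 0,"wy": 0,"wz": 0,"tx": 1,"ty": 0.3,"tz": 0,"claw": 0.5}]}}

```text
t: 6.82
ee_pos: [614.3, -158.5, 205.7]
ee_rot: [-3.14, -0.001, -1.58]
contact_force: [-0.1, -0.7, -0.2]
gripper_width: 42.5
```

{"name": "servo_tool", "arguments": {"plan": [{"wx": 0,"wy": 0,"wz": 0,"tx": 1,"ty": 0,"tz": 0,"claw": 0.5},{"wx": 0,"wy": 0,"wz": 0,"tx": 0.17,"ty": 0,"tz": 0,"claw": 0.5},{"wx": 0,"wy": 0,"wz": 0,"tx": 0,"ty": 0,"tz": -0.8,"claw": 0.5},{"wx": 0,"wy": 0,"wz": 0,"tx": 0,"ty": 0,"tz": -0.8,"claw": 0.5},{"wx": 0,"wy": 0,"wz": 0,"tx": 0,"ty": 0,"tz": 0,"claw": 0.5}]}}

```text
t: 7.23
ee_pos: [645.0, -157.6, 151.6]
ee_rot: [3.134, 0.003, -1.579]
contact_force: [-0.9, -0.1, -2.0]
gripper_width: 42.6
```

{"name": "servo_tool", "arguments": {"plan": [{"wx": 0,"wy": 0,"wz": 0,"tx": 0,"ty": 0,"tz": 0,"claw": 1},{"wx": 0,"wy": 0,"wz": 0,"tx": 0,"ty": 0,"tz": 0,"claw": 1},{"wx": 0,"wy": 0,"wz": 0,"tx": 0,"ty": 0,"tz": 0,"claw": 1},{"wx": 0,"wy": 0,"wz": 0,"tx": 0,"ty": 0,"tz": 0,"claw": 1},{"wx": 0,"wy": 0,"wz": 0,"tx": 0,"ty": 0,"tz": 0,"claw": 1}]}}

```text
t: 7.65
ee_pos: [648.0, -159.3, 158.6]
ee_rot: [-3.139, -0.001, -1.58]
contact_force: [-1.8, -0.0, 4.0]
gripper_width: 12.9
```

{"name": "servo_tool", "arguments": {"plan": [{"wx": 0,"wy": 0,"wz": 0,"tx": -0.16,"ty": 0,"tz": 0,"claw": 1},{"wx": 0,"wy": 0,"wz": 0,"tx": -0.16,"ty": 0,"tz": 0,"claw": 1},{"wx": 0,"wy": 0,"wz": 0,"tx": 0,"ty": 0,"tz": 0,"claw": 1},{"wx": 0,"wy": 0,"wz": 0,"tx": 0,"ty": 0,"tz": 0,"claw": 1},{"wx": 0,"wy": 0,"wz": 0,"tx": 0,"ty": 0,"tz": 0,"claw": 1}]}}

```text
t: 8.07
ee_pos: [643.1, -159.2, 159.2]
ee_rot: [-3.13, -0.001, -1.579]
contact_force: [11.2, -0.7, -1.2]
gripper_width: 12.9
```

Run:
```python
from h import *
print(robot.sense()['ee_pos'])
snap('scene','scene5');crop('scene5',250,180,450,370,4,'c10')
```

```text
[ 643.11063714 -159.22907178  159.17975723]
```

View pics/c10.png

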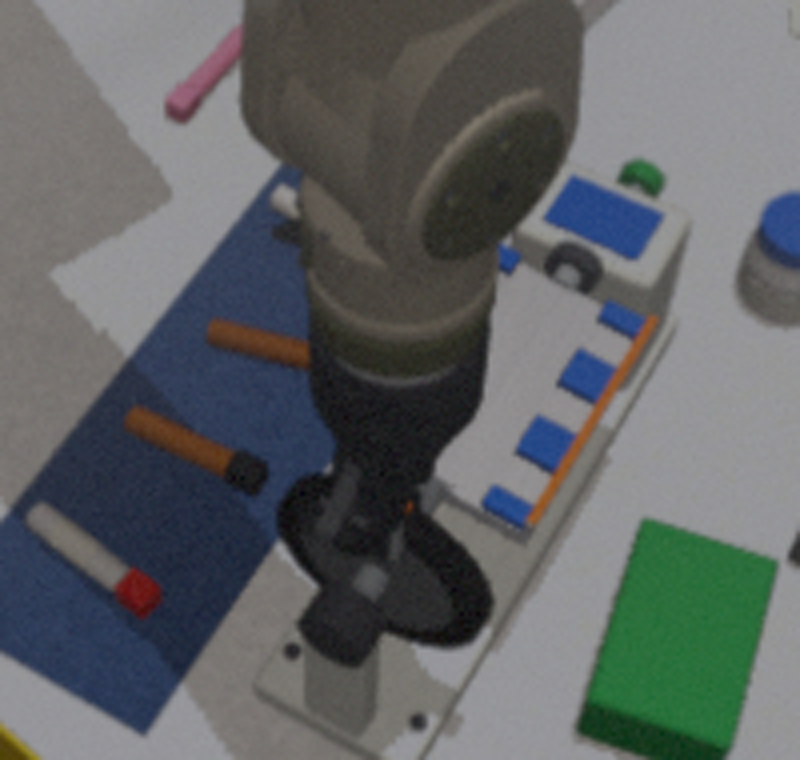

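{"name": "servo_tool", "arguments": {"plan": [{"wx": 0,"wy": 0,"wz": 0,"tx": -0.15,"ty": 0,"tz": 0,"claw": 1},{"wx": 0,"wy": 0,"wz": 0,"tx": 0,"ty": 0,"tz": 0,"claw": 1},{"wx": 0,"wy": 0,"wz": 0,"tx": 0,"ty": 0,"tz": 0,"claw": 1},{"wx": 0,"wy": 0,"wz": 0,"tx": 0,"ty": 0,"tz": 0,"claw": 1},{"wx": 0,"wy": 0,"wz": 0,"tx": 0,"ty": 0,"tz": 0,"claw": 1}]}}

```text
t: 8.53
ee_pos: [639.1, -159.2, 159.3]
ee_rot: [-3.129, -0.001, -1.579]
contact_force: [11.6, 0.8, -0.9]
gripper_width: 13.0
```

{"name": "servo_tool", "arguments": {"plan": [{"wx": 0,"wy": 0,"wz": 0,"tx": 0,"ty": 0,"tz": 0,"claw": 0.5},{"wx": 0,"wy": 0,"wz": 0,"tx": 0,"ty": 0,"tz": 0,"claw": 0.5},{"wx": 0,"wy": 0,"wz": 0,"tx": 0,"ty": 0,"tz": 0,"claw": 0.5},{"wx": 0,"wy": 0,"wz": 0,"tx": 0,"ty": 0,"tz": 1,"claw": 0.5},{"wx": 0,"wy": 0,"wz": 0,"tx": 0,"ty": 0,"tz": 1,"claw": 0.5}]}}

```text
t: 8.95
ee_pos: [631.2, -158.0, 214.8]
ee_rot: [3.135, 0.002, -1.579]
contact_force: [0.4, -1.2, -0.2]
gripper_width: 42.8
```

{"name": "servo_tool", "arguments": {"plan": [{"wx": 0,"wy": 0,"wz": 0,"tx": -1,"ty": -0.3,"tz": 0,"claw": 0.5},{"wx": 0,"wy": 0,"wz": 0,"tx": -1,"ty": -0.3,"tz": 0,"claw": 0.5},{"wx": 0,"wy": 0,"wz": 0,"tx": -1,"ty": -0.2,"tz": 0,"claw": 0.5},{"wx": 0,"wy": 0,"wz": 0,"tx": -1,"ty": 0,"tz": -0.5,"claw": 0.5},{"wx": 0,"wy": 0,"wz": 0,"tx": -1,"ty": 0,"tz": -0.5,"claw": 0.5}]}}

```text
t: 9.37
ee_pos: [482.2, -183.2, 187.1]
ee_rot: [-3.14, -0.001, -1.579]
contact_force: [-0.1, -0.1, -0.8]
gripper_width: 42.6
```

Run:
```python
from h import *
print(robot.sense()['ee_pos'])
snap('scene','scene6');crop('scene6',250,180,450,370,4,'c11')
snap('top','top6');crop('top6',220,135,420,285,4,'c12')
```

```text
[ 482.2382056  -183.17648735  187.11493802]
```

View pics/c11.png

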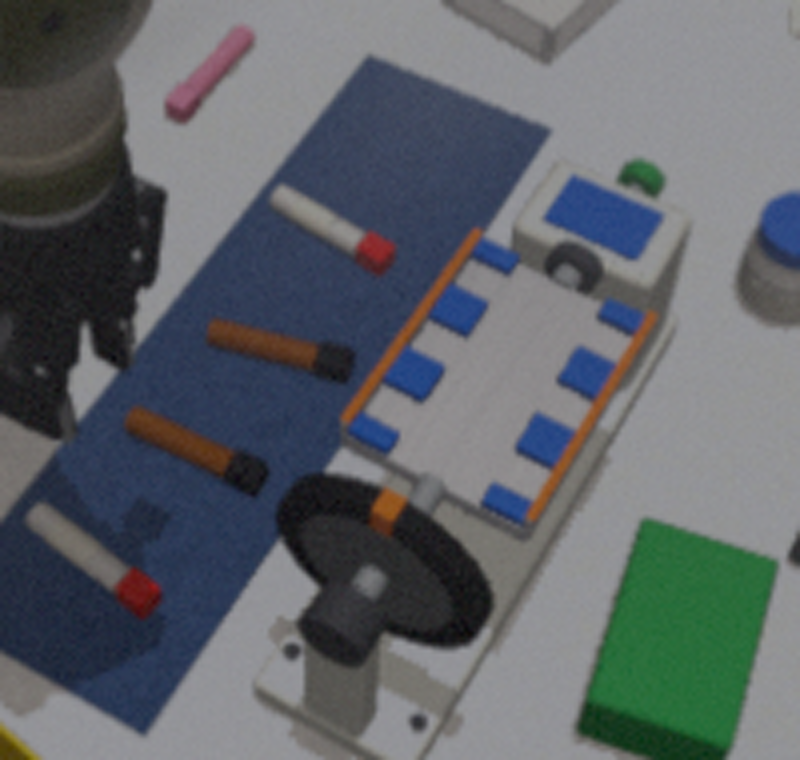

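View pics/c12.png

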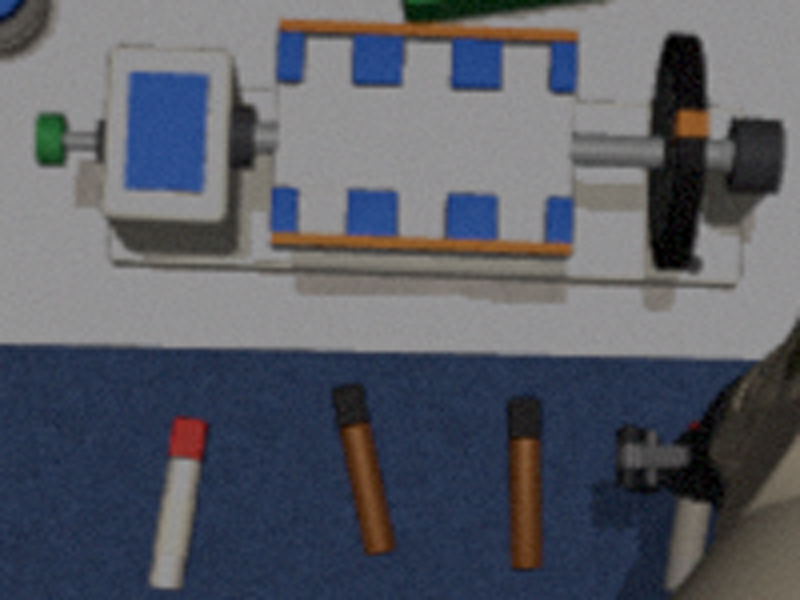

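Run:
```python
from ang2 import *
c=lambda a,b:(220+(a+.5)/4-.5,135+(b+.5)/4-.5)
s=lambda a,b:(250+(a+.5)/4-.5,180+(b+.5)/4-.5)
S=[((-54,76,16),s(477,232)),((-54,-76,16),s(346,419)),((54,76,16),s(655,317)),((54,-76,16),s(533,518))]
T=[((54,76,16),c(280,24)),((54,-76,16),c(577,36)),((-54,76,16),c(272,239)),((-54,-76,16),c(571,249))]
w=[((0,-125,60),c(692,123))];ws=[((0,-125,60),s(389,511))]
solve('top6',T+w,'scene6',S+ws);solve('top6',T+w,'scene6',[]);solve('top6',[],'scene6',S+ws);solve('top6',T,'scene6',S)
```

```text
[642.19 -33.62  -0.01   0.03   0.26   0.38   0.56  -0.41] deg 1.902329004165277
[[-0.39  0.77 -0.5   0.99 -1.    0.76 -0.4  -0.47 -1.14  0.97]
 [ 0.42  0.23 -0.56 -0.32  0.05 -0.15  1.72 -0.76  1.24 -1.86]]
[641.73 -34.38  -0.01   0.02  -0.08   0.02   0.     0.  ] deg 0.9623616536667549
[[-0.44  0.79 -0.39  1.04 -0.96]
 [ 0.37  0.03 -0.39 -0.31  0.3 ]]
[642.86 -32.61  -0.02   0.04   0.    -0.     0.05  -0.24] deg 2.268949610448901
[[ 0.82 -0.36 -0.48 -1.15  1.15]
 [-0.24  1.58 -0.64  1.29 -1.87]]
[642.03 -31.89  -0.02   0.03   0.81   0.33   0.52  -0.28] deg 1.8661530534503525
[[-0.7   0.46 -0.82  0.67  1.   -0.11 -0.26 -0.89]
 [ 0.43  0.25 -0.54 -0.3  -0.55  1.22 -1.21  0.68]]
```

{"name": "servo_tool", "arguments": {"plan": [{"wx": 0,"wy": 0,"wz": -0.8,"tx": -0.3,"ty": -0.1,"tz": -0.9,"claw": 0.4},{"wx": 0,"wy": 0,"wz": -0.78,"tx": -0.3,"ty": -0.1,"tz": -1,"claw": 0.4},{"wx": 0,"wy": 0,"wz": 0,"tx": 0,"ty": 0,"tz": -1,"claw": 0.4},{"wx": 0,"wy": 0,"wz": 0,"tx": 0,"ty": 0,"tz": -1,"claw": 0.4},{"wx": 0,"wy": 0,"wz": 0,"tx": 0,"ty": 0,"tz": -1,"claw": 0.4}]}}

```text
t: 9.88
ee_pos: [465.7, -189.0, 39.0]
ee_rot: [-3.14, -0.001, -1.706]
contact_force: [0.5, 0.0, -1.1]
gripper_width: 51.1
```

Run:
```python
from h import *
print(robot.sense()['ee_pos'])
snap('scene','scene7');crop('scene7',200,240,350,390,4,'c13')
```

```text
[ 465.70835056 -188.97966475   39.00699758]
```

View pics/c13.png

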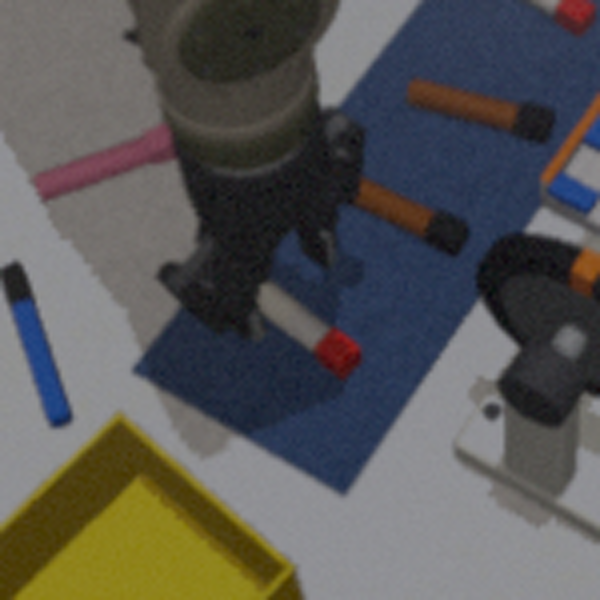

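{"name": "servo_tool", "arguments": {"plan": [{"wx": 0,"wy": 0,"wz": 0,"tx": 0,"ty": 0,"tz": -0.5,"claw": 0.4},{"wx": 0,"wy": 0,"wz": 0,"tx": 0,"ty": 0,"tz": -0.45,"claw": 0.4},{"wx": 0,"wy": 0,"wz": 0,"tx": 0,"ty": 0,"tz": -0.1,"claw": 0.4},{"wx": 0,"wy": 0,"wz": 0,"tx": 0,"ty": 0,"tz": 0,"claw": 0.4}]}}

```text
t: 10.27
ee_pos: [465.1, -188.4, 8.1]
ee_rot: [3.14, 0.001, -1.705]
contact_force: [0.4, -0.1, 0.1]
gripper_width: 51.3
```

{"name": "servo_tool", "arguments": {"plan": [{"wx": 0,"wy": 0,"wz": 0,"tx": 0,"ty": 0,"tz": 0,"claw": 1},{"wx": 0,"wy": 0,"wz": 0,"tx": 0,"ty": 0,"tz": 0,"claw": 1},{"wx": 0,"wy": 0,"wz": 0,"tx": 0,"ty": 0,"tz": 0,"claw": 1},{"wx": 0,"wy": 0,"wz": 0,"tx": 0,"ty": 0,"tz": 0,"claw": 1},{"wx": 0,"wy": 0,"wz": 0,"tx": 0,"ty": 0,"tz": 0,"claw": 1}], "newtons": 50}}

```text
t: 10.68
ee_pos: [466.3, -189.2, 9.7]
ee_rot: [-3.139, -0.001, -1.705]
contact_force: [-1.5, 1.5, 5.5]
gripper_width: 14.8
```

{"name": "servo_tool", "arguments": {"plan": [{"wx": 0,"wy": 0,"wz": 0,"tx": 0,"ty": 0,"tz": 0,"claw": 0.5},{"wx": 0,"wy": 0,"wz": 0,"tx": 0,"ty": 0,"tz": 0,"claw": 0.5},{"wx": 0,"wy": 0,"wz": 0,"tx": 0,"ty": 0,"tz": -0.22,"claw": 0.5},{"wx": 0,"wy": 0,"wz": 0,"tx": 0,"ty": 0,"tz": 0,"claw": 0.5},{"wx": 0,"wy": 0,"wz": 0,"tx": 0,"ty": 0,"tz": 0,"claw": 0.5}]}}

```text
t: 11.1
ee_pos: [464.8, -188.4, 0.9]
ee_rot: [3.14, 0.0, -1.705]
contact_force: [-0.7, 0.1, 0.4]
gripper_width: 42.6
```

{"name": "servo_tool", "arguments": {"plan": [{"wx": 0,"wy": 0,"wz": 0,"tx": 0,"ty": 0,"tz": 0,"claw": 1},{"wx": 0,"wy": 0,"wz": 0,"tx": 0,"ty": 0,"tz": 0,"claw": 1},{"wx": 0,"wy": 0,"wz": 0,"tx": 0,"ty": 0,"tz": 0,"claw": 1},{"wx": 0,"wy": 0,"wz": 0,"tx": 0,"ty": 0,"tz": 0,"claw": 1},{"wx": 0,"wy": 0,"wz": 0,"tx": 0,"ty": 0,"tz": 0,"claw": 1}]}}

```text
t: 11.52
ee_pos: [465.4, -188.7, 1.6]
ee_rot: [-3.141, -0.0, -1.705]
contact_force: [-0.2, 0.7, 1.4]
gripper_width: 15.9
```

{"name": "servo_tool", "arguments": {"plan": [{"wx": 0,"wy": 0,"wz": 0,"tx": 0,"ty": 0,"tz": 0.7,"claw": 1},{"wx": 0,"wy": 0,"wz": 0,"tx": 0,"ty": 0,"tz": 1,"claw": 1},{"wx": 0,"wy": 0,"wz": 0.8,"tx": 0,"ty": 0.4,"tz": 1,"claw": 1},{"wx": 0,"wy": 0,"wz": 0.72,"tx": 0,"ty": 0.6,"tz": 1,"claw": 1},{"wx": 0,"wy": 0,"wz": 0,"tx": 0,"ty": 0.8,"tz": 1,"claw": 1}]}}

```text
t: 11.93
ee_pos: [465.4, -135.0, 143.8]
ee_rot: [-3.141, -0.001, -1.584]
contact_force: [1.6, -0.2, 0.3]
gripper_width: 16.0
```

{"name": "servo_tool", "arguments": {"plan": [{"wx": 0,"wy": 0,"wz": 0,"tx": 0,"ty": 0.9,"tz": 0.9,"claw": 1},{"wx": 0,"wy": 0,"wz": 0,"tx": 0.5,"ty": 0.8,"tz": 0,"claw": 1},{"wx": 0,"wy": 0,"wz": 0,"tx": 0.8,"ty": 0,"tz": 0,"claw": 1},{"wx": 0,"wy": 0,"wz": 0,"tx": 0.8,"ty": 0,"tz": 0,"claw": 1},{"wx": 0,"wy": 0,"wz": 0,"tx": 0.8,"ty": 0,"tz": 0,"claw": 1}]}}

```text
t: 12.35
ee_pos: [553.4, -82.9, 170.1]
ee_rot: [-3.141, -0.0, -1.583]
contact_force: [-0.3, -0.2, 0.2]
gripper_width: 16.0
```

{"name": "servo_tool", "arguments": {"plan": [{"wx": 0,"wy": 0,"wz": 0,"tx": 0.8,"ty": 0,"tz": 0,"claw": 1},{"wx": 0,"wy": 0,"wz": 0,"tx": 0.8,"ty": 0,"tz": 0,"claw": 1},{"wx": 0,"wy": 0,"wz": 0,"tx": 0.8,"ty": 0,"tz": 0,"claw": 1},{"wx": 0,"wy": 0,"wz": 0,"tx": 0.4,"ty": 0,"tz": 0,"claw": 1},{"wx": 0,"wy": 0,"wz": 0,"tx": 0,"ty": 0,"tz": 0,"claw": 1}]}}

```text
t: 12.77
ee_pos: [638.6, -83.7, 168.5]
ee_rot: [-3.141, -0.0, -1.583]
contact_force: [0.2, -0.3, -0.2]
gripper_width: 15.8
```

Run:
```python
from h import *
print(robot.sense()['ee_pos'],robot.sense()['gripper_width'])
snap('scene','scene8');crop('scene8',250,180,450,330,4,'c14')
snap('top','top8')
```

```text
[638.59923075 -83.69573664 168.52575133] 15.849512801088723
```

View pics/c14.png

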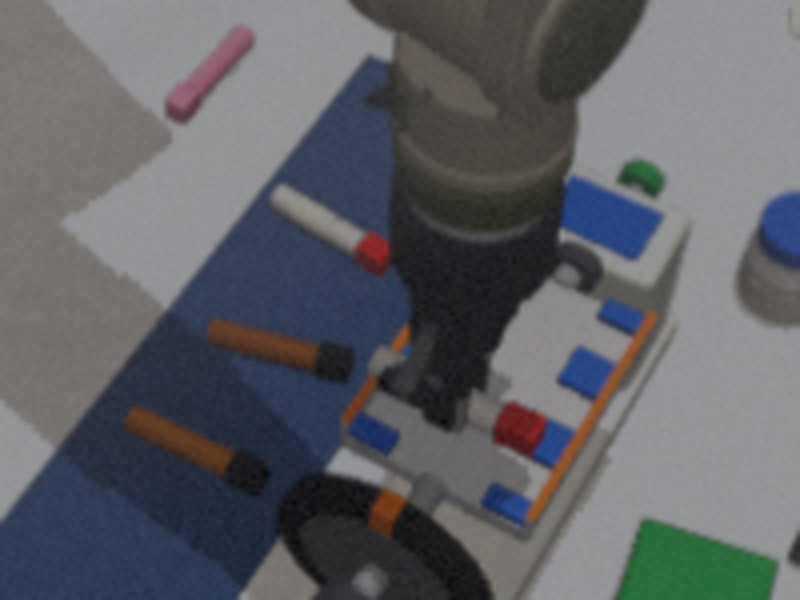

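View pics/top8.png

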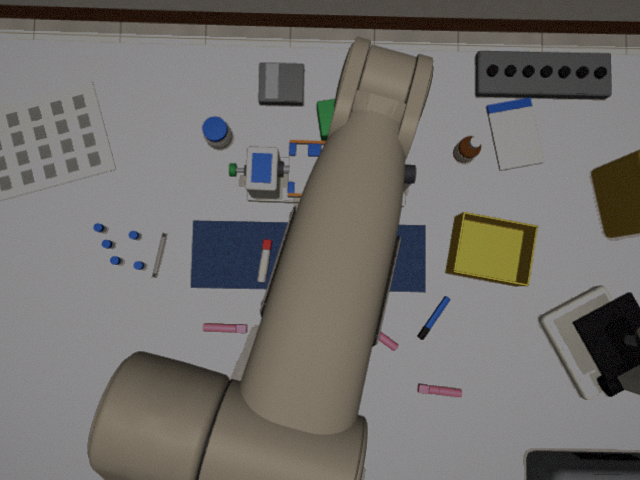

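Run:
```python
from h import *
s=lambda a,b:(250+a/4,180+b/4)
print(px2w('scene8',[s(373,358),s(540,425),s(535,410)],[178,178,186]))
```

```text
[[592.35820855 -84.21493457 178.        ]
 [684.13855995 -77.8952192  178.        ]
 [679.681924   -76.18243582 186.        ]]
```

{"name": "servo_tool", "arguments": {"plan": [{"wx": 0,"wy": 0,"wz": 0,"tx": 0.1,"ty": 0,"tz": -0.3,"claw": 1},{"wx": 0,"wy": 0,"wz": 0,"tx": 0,"ty": 0,"tz": -0.4,"claw": 1},{"wx": 0,"wy": 0,"wz": 0,"tx": 0,"ty": 0,"tz": -0.25,"claw": 1},{"wx": 0,"wy": 0,"wz": 0,"tx": 0,"ty": 0,"tz": -0.15,"claw": 1},{"wx": 0,"wy": 0,"wz": 0,"tx": 0,"ty": 0,"tz": 0,"claw": 1}]}}

```text
t: 13.28
ee_pos: [637.9, -83.4, 135.0]
ee_rot: [3.139, 0.001, -1.584]
contact_force: [-0.0, 0.2, -0.2]
gripper_width: 16.2
```

{"name": "servo_tool", "arguments": {"plan": [{"wx": 0,"wy": 0,"wz": 0,"tx": 0.08,"ty": -0.02,"tz": -0.1,"claw": 1},{"wx": 0,"wy": 0,"wz": 0,"tx": 0,"ty": 0,"tz": 0,"claw": 1},{"wx": 0,"wy": 0,"wz": 0,"tx": 0,"ty": 0,"tz": 0,"claw": 1}]}}

```text
t: 13.53
ee_pos: [642.0, -84.4, 133.9]
ee_rot: [-3.141, -0.0, -1.584]
contact_force: [-0.0, 1.0, 0.0]
gripper_width: 15.6
```

{"name": "servo_tool", "arguments": {"plan": [{"wx": 0,"wy": 0,"wz": 0,"tx": 0,"ty": 0,"tz": -0.07,"claw": 1},{"wx": 0,"wy": 0,"wz": 0,"tx": 0,"ty": 0,"tz": 0,"claw": 1},{"wx": 0,"wy": 0,"wz": 0,"tx": 0,"ty": 0,"tz": 0,"claw": 1}]}}

```text
t: 13.78
ee_pos: [642.2, -84.1, 131.8]
ee_rot: [-3.141, 0.0, -1.584]
contact_force: [0.8, 1.5, 0.0]
gripper_width: 16.3
```

{"name": "servo_tool", "arguments": {"plan": [{"wx": 0,"wy": 0,"wz": 0,"tx": 0,"ty": 0,"tz": 0,"claw": 0.65},{"wx": 0,"wy": 0,"wz": 0,"tx": 0,"ty": 0,"tz": 0,"claw": 0.65},{"wx": 0,"wy": 0,"wz": 0,"tx": 0,"ty": 0,"tz": 0,"claw": 0.65},{"wx": 0,"wy": 0,"wz": 0,"tx": 0,"ty": 0,"tz": 0.6,"claw": 0.65},{"wx": 0,"wy": 0,"wz": 0,"tx": 0,"ty": 0,"tz": 1,"claw": 0.65}]}}

```text
t: 14.2
ee_pos: [639.2, -83.8, 175.9]
ee_rot: [3.134, 0.002, -1.584]
contact_force: [0.2, 0.1, 0.2]
gripper_width: 30.1
```

{"name": "servo_tool", "arguments": {"plan": [{"wx": 0,"wy": 0,"wz": 0,"tx": -0.8,"ty": 0.8,"tz": 0.3,"claw": 0.5},{"wx": 0,"wy": 0,"wz": 0,"tx": -0.8,"ty": 0.8,"tz": 0,"claw": 0.5},{"wx": 0,"wy": 0,"wz": 0,"tx": -0.8,"ty": 0.8,"tz": 0,"claw": 0.5},{"wx": 0,"wy": 0,"wz": 0,"tx": -0.8,"ty": 0.8,"tz": 0,"claw": 0.5},{"wx": 0,"wy": 0,"wz": 0.4,"tx": -0.8,"ty": 0.8,"tz": 0,"claw": 0.5}]}}

```text
t: 14.62
ee_pos: [520.5, 36.4, 188.5]
ee_rot: [-3.141, -0.0, -1.552]
contact_force: [-0.0, 1.1, 0.5]
gripper_width: 42.7
```

Run:
```python
from h import *
print(robot.sense()['ee_pos'],robot.sense()['gripper_width'])
snap('scene','scene9');crop('scene9',230,190,430,340,4,'c15')
```

```text
[520.5025556   36.449329   188.49159316] 42.73032470547478
```

View pics/c15.png

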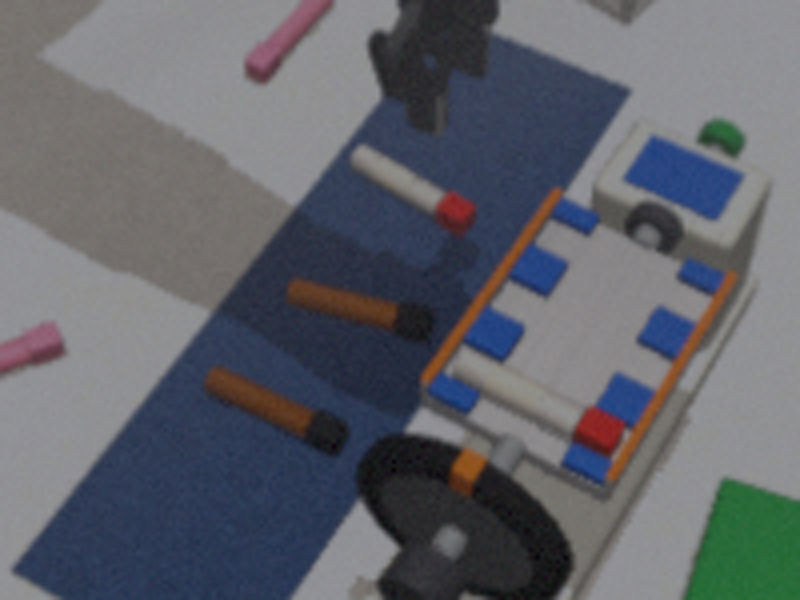

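{"name": "servo_tool", "arguments": {"plan": [{"wx": 0,"wy": 0,"wz": -0.85,"tx": -0.7,"ty": 0.7,"tz": -0.4,"claw": 0.4},{"wx": 0,"wy": 0,"wz": -0.84,"tx": -0.7,"ty": 0.7,"tz": -0.8,"claw": 0.4},{"wx": 0,"wy": 0,"wz": 0,"tx": -0.55,"ty": 0.57,"tz": -1,"claw": 0.4},{"wx": 0,"wy": 0,"wz": 0,"tx": 0,"ty": 0,"tz": -1,"claw": 0.4},{"wx": 0,"wy": 0,"wz": 0,"tx": 0,"ty": 0,"tz": -1,"claw": 0.4}]}}

```text
t: 15.08
ee_pos: [459.6, 57.9, 61.9]
ee_rot: [-3.141, 0.029, -1.637]
contact_force: [0.3, -0.4, -0.5]
gripper_width: 51.3
```

Run:
```python
from h import *
print(robot.sense()['ee_pos'],robot.sense()['gripper_width'])
snap('scene','scene10');crop('scene10',260,180,380,280,6,'c16')
```

```text
[459.64373045  57.85129924  61.93533758] 51.298970685712966
```

View pics/c16.png

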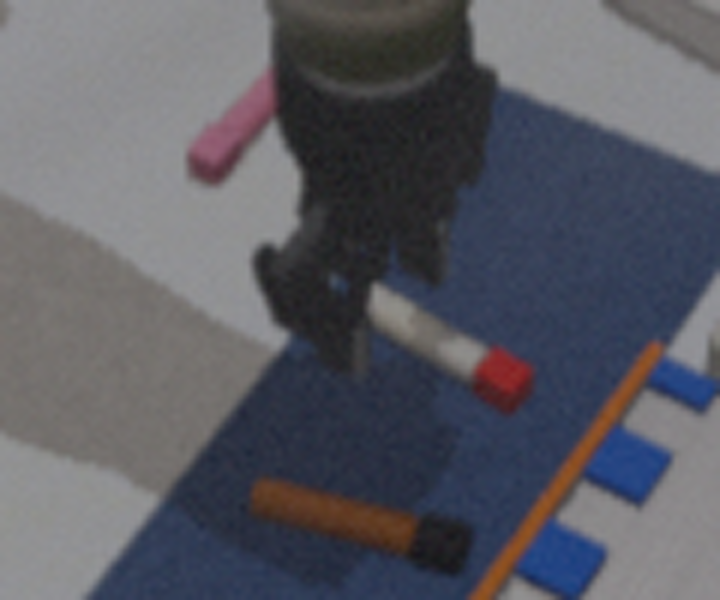

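Run:
```python
from h import *
np.set_printoptions(precision=3,suppress=True)
s=robot.sense();print(s['q'],s['qvel'],s['ee_pos'],s['ee_rot'])
```

```text
[-0.068  0.231 -0.526  0.821  0.029  3.14 ] [-0.003 -0.015  0.048  0.181 -0.003  0.001] [456.433  57.838  56.687] [ 3.134  0.029 -1.638]
```

{"name": "servo_tool", "arguments": {"plan": [{"wx": 0,"wy": 0,"wz": 1,"tx": 0,"ty": 0,"tz": 0.3,"claw": 0.4},{"wx": 0,"wy": 0,"wz": 1,"tx": 0,"ty": 0,"tz": 0.3,"claw": 0.4},{"wx": 0,"wy": 0,"wz": 1,"tx": 0,"ty": 0.2,"tz": 0,"claw": 0.4},{"wx": 0,"wy": 0,"wz": 1,"tx": 0,"ty": 0.2,"tz": 0,"claw": 0.4},{"wx": 0,"wy": 0,"wz": 1,"tx": 0,"ty": 0.2,"tz": 0,"claw": 0.4}]}}

```text
t: 15.55
ee_pos: [461.3, 75.6, 81.6]
ee_rot: [-3.141, 0.029, -1.234]
contact_force: [-0.5, -0.5, -0.3]
gripper_width: 51.0
```

{"name": "servo_tool", "arguments": {"plan": [{"wx": 0,"wy": 0,"wz": 1,"tx": 0,"ty": 0,"tz": 0,"claw": 0.4},{"wx": 0,"wy": 0,"wz": 1,"tx": 0,"ty": 0,"tz": 0,"claw": 0.4},{"wx": 0,"wy": 0,"wz": 1,"tx": 0,"ty": 0.2,"tz": 0,"claw": 0.4},{"wx": 0,"wy": 0,"wz": 1,"tx": 0,"ty": 0.2,"tz": 0,"claw": 0.4},{"wx": 0,"wy": 0,"wz": 1,"tx": 0,"ty": 0.2,"tz": 0,"claw": 0.4}]}}

```text
t: 15.97
ee_pos: [461.1, 93.6, 81.5]
ee_rot: [3.142, 0.029, -0.834]
contact_force: [0.3, -0.2, -0.2]
gripper_width: 51.1
```

{"name": "servo_tool", "arguments": {"plan": [{"wx": 0,"wy": 0,"wz": 1,"tx": 0,"ty": 0,"tz": 0,"claw": 0.4},{"wx": 0,"wy": 0,"wz": 1,"tx": 0,"ty": 0,"tz": 0,"claw": 0.4},{"wx": 0,"wy": 0,"wz": 1,"tx": 0,"ty": 0,"tz": 0,"claw": 0.4},{"wx": 0,"wy": 0,"wz": 1,"tx": 0,"ty": 0,"tz": 0,"claw": 0.4},{"wx": 0,"wy": 0,"wz": 1,"tx": 0,"ty": 0,"tz": 0,"claw": 0.4}]}}

```text
t: 16.38
ee_pos: [461.1, 93.5, 81.4]
ee_rot: [3.141, 0.029, -0.434]
contact_force: [-0.9, -0.2, -0.1]
gripper_width: 50.8
```

{"name": "servo_tool", "arguments": {"plan": [{"wx": 0,"wy": 0,"wz": 1,"tx": 0,"ty": 0,"tz": 0,"claw": 0.4},{"wx": 0,"wy": 0,"wz": 1,"tx": 0,"ty": 0,"tz": 0,"claw": 0.4},{"wx": 0,"wy": 0,"wz": 1,"tx": 0,"ty": 0,"tz": 0,"claw": 0.4},{"wx": 0,"wy": 0,"wz": 1,"tx": 0,"ty": 0,"tz": 0,"claw": 0.4},{"wx": 0,"wy": 0,"wz": 1,"tx": 0,"ty": 0,"tz": 0,"claw": 0.4}]}}

```text
t: 16.8
ee_pos: [461.1, 93.5, 81.4]
ee_rot: [3.141, 0.029, -0.034]
contact_force: [-0.1, -0.6, 0.2]
gripper_width: 51.2
```

{"name": "servo_tool", "arguments": {"plan": [{"wx": 0,"wy": 0,"wz": 1,"tx": 0,"ty": 0,"tz": 0,"claw": 0.4},{"wx": 0,"wy": 0,"wz": 1,"tx": 0,"ty": 0,"tz": 0,"claw": 0.4},{"wx": 0,"wy": 0,"wz": 1,"tx": 0,"ty": 0,"tz": 0,"claw": 0.4},{"wx": 0,"wy": 0,"wz": 1,"tx": 0,"ty": 0,"tz": 0,"claw": 0.4},{"wx": 0,"wy": 0,"wz": 1,"tx": 0,"ty": 0,"tz": 0,"claw": 0.4}]}}

```text
t: 17.22
ee_pos: [461.1, 93.5, 81.5]
ee_rot: [3.141, 0.029, 0.366]
contact_force: [-0.1, -0.8, 0.7]
gripper_width: 51.6
```

{"name": "servo_tool", "arguments": {"plan": [{"wx": 0,"wy": 0,"wz": 1,"tx": 0,"ty": 0,"tz": 0,"claw": 0.4},{"wx": 0,"wy": 0,"wz": 1,"tx": 0,"ty": 0,"tz": 0,"claw": 0.4},{"wx": 0,"wy": 0,"wz": 1,"tx": 0,"ty": 0,"tz": 0,"claw": 0.4},{"wx": 0,"wy": 0,"wz": 1,"tx": 0,"ty": 0,"tz": 0,"claw": 0.4},{"wx": 0,"wy": 0,"wz": 1,"tx": 0,"ty": 0,"tz": 0,"claw": 0.4}]}}

```text
t: 17.63
ee_pos: [461.1, 93.5, 81.4]
ee_rot: [3.141, 0.029, 0.766]
contact_force: [-0.9, -0.6, -0.1]
gripper_width: 51.3
```

{"name": "servo_tool", "arguments": {"plan": [{"wx": 0,"wy": 0,"wz": 1,"tx": 0,"ty": 0,"tz": 0,"claw": 0.4},{"wx": 0,"wy": 0,"wz": 1,"tx": 0,"ty": 0,"tz": 0,"claw": 0.4},{"wx": 0,"wy": 0,"wz": 1,"tx": 0,"ty": 0,"tz": 0,"claw": 0.4},{"wx": 0,"wy": 0,"wz": 1,"tx": 0,"ty": 0,"tz": 0,"claw": 0.4},{"wx": 0,"wy": 0,"wz": 0,"tx": 0,"ty": 0,"tz": 0,"claw": 0.4}]}}

```text
t: 18.05
ee_pos: [461.0, 93.5, 81.4]
ee_rot: [3.141, 0.029, 1.084]
contact_force: [0.8, -0.5, -0.6]
gripper_width: 51.1
```

{"name": "servo_tool", "arguments": {"plan": [{"wx": 0,"wy": 0,"wz": 1,"tx": 0,"ty": 0,"tz": 0,"claw": 0.4},{"wx": 0,"wy": 0,"wz": 1,"tx": 0,"ty": 0,"tz": 0,"claw": 0.4},{"wx": 0,"wy": 0,"wz": 1,"tx": 0,"ty": 0,"tz": 0,"claw": 0.4},{"wx": 0,"wy": 0,"wz": 1,"tx": 0,"ty": 0,"tz": 0,"claw": 0.4},{"wx": 0,"wy": 0,"wz": 0.63,"tx": 0,"ty": 0,"tz": 0,"claw": 0.4}]}}

```text
t: 18.47
ee_pos: [460.9, 93.6, 81.1]
ee_rot: [3.141, 0.029, 1.454]
contact_force: [-0.1, 0.1, 0.3]
gripper_width: 51.1
```

{"name": "servo_tool", "arguments": {"plan": [{"wx": 0.36,"wy": -0.04,"wz": 0,"tx": 0,"ty": 0.06,"tz": -0.5,"claw": 0.4},{"wx": 0,"wy": 0,"wz": 0,"tx": 0,"ty": 0.04,"tz": -1,"claw": 0.4},{"wx": 0,"wy": 0,"wz": 0,"tx": 0,"ty": 0,"tz": -0.6,"claw": 0.4},{"wx": 0,"wy": 0,"wz": 0,"tx": 0,"ty": 0,"tz": 0,"claw": 0.4}]}}

```text
t: 18.8
ee_pos: [457.9, 96.4, 14.9]
ee_rot: [-3.136, 0.001, 1.45]
contact_force: [0.2, 0.5, -0.7]
gripper_width: 51.3
```

Run:
```python
from h import *
print(robot.sense()['ee_pos'],robot.sense()['ee_rot'])
snap('scene','scene11');crop('scene11',260,180,380,280,6,'c17')
```

```text
[457.93359969  96.36496485  14.92936922] [-3.13617214e+00  1.46826983e-03  1.45007869e+00]
```

View pics/c17.png

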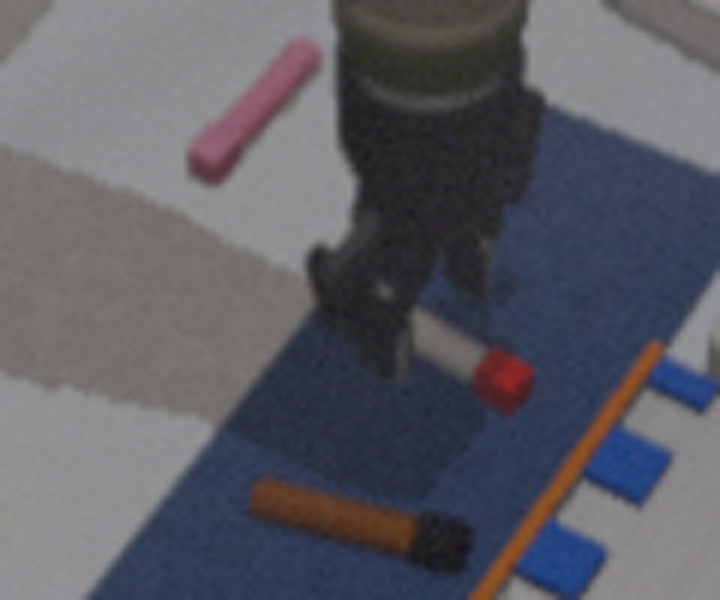

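{"name": "servo_tool", "arguments": {"plan": [{"wx": 0,"wy": 0,"wz": 0,"tx": 0,"ty": 0,"tz": -0.3,"claw": 0.4},{"wx": 0,"wy": 0,"wz": 0,"tx": 0,"ty": 0,"tz": -0.15,"claw": 0.4},{"wx": 0,"wy": 0,"wz": 0,"tx": 0,"ty": 0,"tz": 0,"claw": 0.4},{"wx": 0,"wy": 0,"wz": 0,"tx": 0,"ty": 0,"tz": 0,"claw": 0.4}]}}

```text
t: 19.18
ee_pos: [460.8, 96.7, 4.4]
ee_rot: [3.141, 0.0, 1.452]
contact_force: [0.1, 0.1, -0.3]
gripper_width: 50.9
```

{"name": "servo_tool", "arguments": {"plan": [{"wx": 0,"wy": 0,"wz": 0,"tx": 0.03,"ty": 0,"tz": -0.09,"claw": 0.6},{"wx": 0,"wy": 0,"wz": 0,"tx": 0,"ty": 0,"tz": 0,"claw": 1},{"wx": 0,"wy": 0,"wz": 0,"tx": 0,"ty": 0,"tz": 0,"claw": 1},{"wx": 0,"wy": 0,"wz": 0,"tx": 0,"ty": 0,"tz": 0,"claw": 1},{"wx": 0,"wy": 0,"wz": 0,"tx": 0,"ty": 0,"tz": 0,"claw": 1}]}}

```text
t: 19.6
ee_pos: [461.7, 96.8, 1.6]
ee_rot: [3.141, 0.0, 1.453]
contact_force: [-1.2, 0.5, 4.0]
gripper_width: 16.1
```

{"name": "servo_tool", "arguments": {"plan": [{"wx": 0,"wy": 0,"wz": 0,"tx": 0,"ty": 0,"tz": 0.7,"claw": 1},{"wx": 0,"wy": 0,"wz": 0,"tx": 0,"ty": 0,"tz": 1,"claw": 1},{"wx": 0,"wy": 0,"wz": 0.7,"tx": 0,"ty": -0.4,"tz": 1,"claw": 1},{"wx": 0,"wy": 0,"wz": 0.62,"tx": 0,"ty": -0.6,"tz": 1,"claw": 1},{"wx": 0,"wy": 0,"wz": 0,"tx": 0,"ty": -0.7,"tz": 1,"claw": 1}]}}

```text
t: 20.02
ee_pos: [460.8, 45.8, 143.5]
ee_rot: [-3.141, 0.0, 1.562]
contact_force: [0.2, -0.1, -0.2]
gripper_width: 16.1
```

{"name": "servo_tool", "arguments": {"plan": [{"wx": 0,"wy": 0,"wz": 0,"tx": 0.3,"ty": -0.7,"tz": 0.9,"claw": 1},{"wx": 0,"wy": 0,"wz": 0,"tx": 0.8,"ty": -0.3,"tz": 0,"claw": 1},{"wx": 0,"wy": 0,"wz": 0,"tx": 0.8,"ty": 0,"tz": 0,"claw": 1},{"wx": 0,"wy": 0,"wz": 0,"tx": 0.8,"ty": 0,"tz": 0,"claw": 1},{"wx": 0,"wy": 0,"wz": 0,"tx": 0.8,"ty": 0,"tz": 0,"claw": 1}]}}

```text
t: 20.43
ee_pos: [567.3, 15.2, 169.4]
ee_rot: [3.141, 0.001, 1.557]
contact_force: [0.7, -0.1, 0.0]
gripper_width: 16.1
```

{"name": "servo_tool", "arguments": {"plan": [{"wx": 0,"wy": 0,"wz": 0,"tx": 0.8,"ty": 0,"tz": 0,"claw": 1},{"wx": 0,"wy": 0,"wz": 0,"tx": 0.8,"ty": 0,"tz": 0,"claw": 1},{"wx": 0,"wy": 0,"wz": 0,"tx": 0.8,"ty": 0,"tz": 0,"claw": 1},{"wx": 0,"wy": 0,"wz": 0,"tx": 0.13,"ty": 0,"tz": 0,"claw": 1},{"wx": 0,"wy": 0,"wz": 0,"tx": 0,"ty": 0,"tz": 0,"claw": 1}]}}

```text
t: 20.85
ee_pos: [643.1, 15.6, 168.1]
ee_rot: [-3.141, 0.0, 1.558]
contact_force: [-0.7, 0.1, 0.1]
gripper_width: 16.4
```

Run:
```python
from h import *
print(robot.sense()['ee_pos'],robot.sense()['ee_rot'])
snap('scene','scene12');crop('scene12',260,160,440,300,4,'c18')
```

```text
[643.13943252  15.5800737  168.05769172] [-3.14087788e+00  4.88902849e-04  1.55824054e+00]
```

View pics/c18.png

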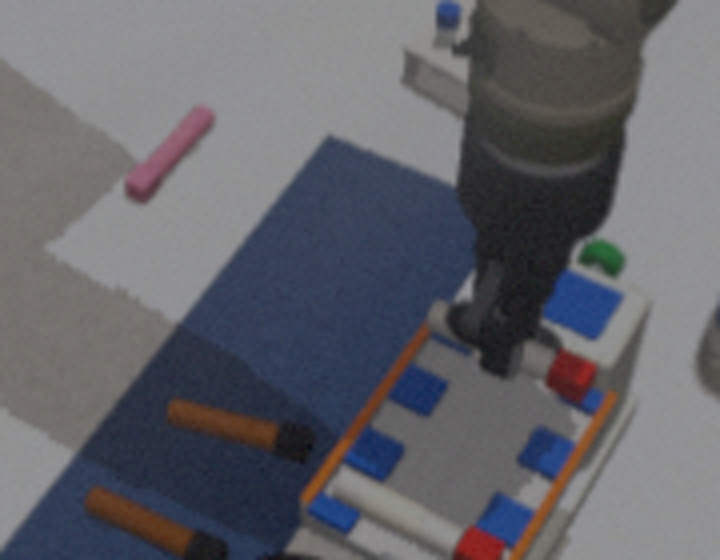

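{"name": "servo_tool", "arguments": {"plan": [{"wx": 0,"wy": 0,"wz": 0,"tx": 0,"ty": 0,"tz": -0.35,"claw": 1},{"wx": 0,"wy": 0,"wz": 0,"tx": 0,"ty": 0,"tz": -0.4,"claw": 1},{"wx": 0,"wy": 0,"wz": 0,"tx": 0,"ty": 0,"tz": -0.25,"claw": 1},{"wx": 0,"wy": 0,"wz": 0,"tx": 0,"ty": 0,"tz": -0.12,"claw": 1},{"wx": 0,"wy": 0,"wz": 0,"tx": 0,"ty": 0,"tz": 0,"claw": 1}]}}

```text
t: 21.32
ee_pos: [640.7, 15.8, 134.4]
ee_rot: [-3.139, 0.0, 1.558]
contact_force: [-0.6, 0.5, -1.1]
gripper_width: 16.0
```

{"name": "servo_tool", "arguments": {"plan": [{"wx": 0,"wy": 0,"wz": 0,"tx": 0,"ty": 0,"tz": -0.06,"claw": 1},{"wx": 0,"wy": 0,"wz": 0,"tx": 0,"ty": 0,"tz": 0,"claw": 1},{"wx": 0,"wy": 0,"wz": 0,"tx": 0,"ty": 0,"tz": 0,"claw": 1}]}}

```text
t: 21.57
ee_pos: [642.5, 15.7, 134.4]
ee_rot: [3.14, 0.001, 1.558]
contact_force: [-0.2, -0.7, -0.3]
gripper_width: 16.0
```

{"name": "servo_tool", "arguments": {"plan": [{"wx": 0,"wy": 0,"wz": 0,"tx": 0,"ty": 0,"tz": -0.08,"claw": 1},{"wx": 0,"wy": 0,"wz": 0,"tx": 0,"ty": 0,"tz": 0,"claw": 1},{"wx": 0,"wy": 0,"wz": 0,"tx": 0,"ty": 0,"tz": 0,"claw": 1}]}}

```text
t: 21.82
ee_pos: [642.7, 15.9, 131.8]
ee_rot: [3.14, 0.0, 1.558]
contact_force: [0.7, 1.6, 0.7]
gripper_width: 16.1
```

{"name": "servo_tool", "arguments": {"plan": [{"wx": 0,"wy": 0,"wz": 0,"tx": 0,"ty": 0,"tz": 0,"claw": 0.65},{"wx": 0,"wy": 0,"wz": 0,"tx": 0,"ty": 0,"tz": 0,"claw": 0.65},{"wx": 0,"wy": 0,"wz": 0,"tx": 0,"ty": 0,"tz": 0,"claw": 0.65},{"wx": 0,"wy": 0,"wz": 0,"tx": 0,"ty": 0,"tz": 0.6,"claw": 0.65},{"wx": 0,"wy": 0,"wz": 0,"tx": 0,"ty": 0,"tz": 1,"claw": 0.65}]}}

```text
t: 22.23
ee_pos: [639.6, 15.8, 175.9]
ee_rot: [-3.134, 0.0, 1.558]
contact_force: [-0.3, 0.3, -0.0]
gripper_width: 29.6
```

{"name": "servo_tool", "arguments": {"plan": [{"wx": 0,"wy": 0,"wz": 0,"tx": -1,"ty": 0.3,"tz": 0.3,"claw": 0.4},{"wx": 0,"wy": 0,"wz": 0,"tx": -1,"ty": 0.3,"tz": 0,"claw": 0.4},{"wx": 0,"wy": 0,"wz": 0,"tx": -1,"ty": 0.3,"tz": 0,"claw": 0.4},{"wx": 0,"wy": 0,"wz": 0,"tx": -1,"ty": 0.3,"tz": 0,"claw": 0.4},{"wx": 0,"wy": 0,"wz": 0,"tx": -1,"ty": 0,"tz": -0.3,"claw": 0.4}]}}

```text
t: 22.65
ee_pos: [491.8, 52.6, 180.8]
ee_rot: [3.138, 0.0, 1.559]
contact_force: [0.2, 0.1, 0.0]
gripper_width: 51.7
```

Run:
```python
from h import *
print(robot.sense()['ee_pos'],robot.sense()['ee_rot'])
snap('scene','scene13');crop('scene13',230,170,430,320,4,'c19')
snap('top','top13');crop('top13',220,135,420,285,4,'c20')
```

```text
[491.76774933  52.61706938 180.8016352 ] [3.13835144e+00 2.75807912e-04 1.55929827e+00]
```

View pics/c19.png

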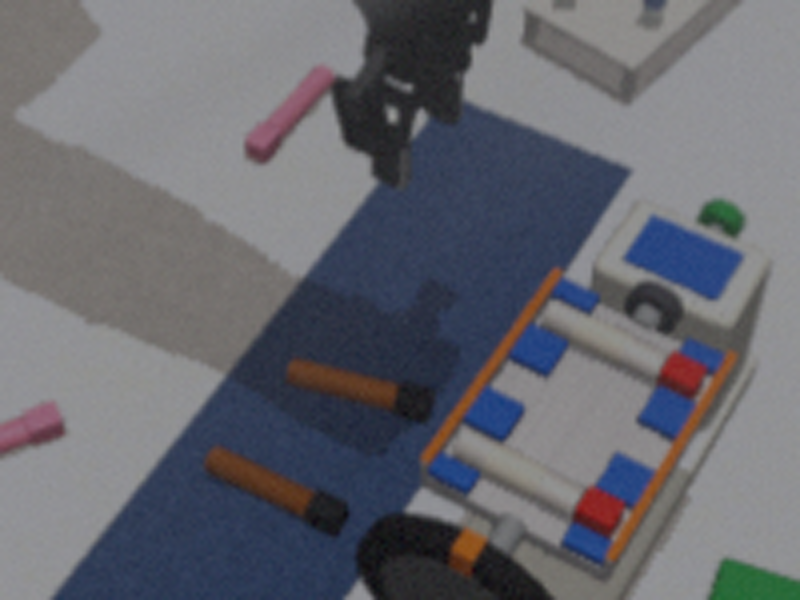

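View pics/c20.png

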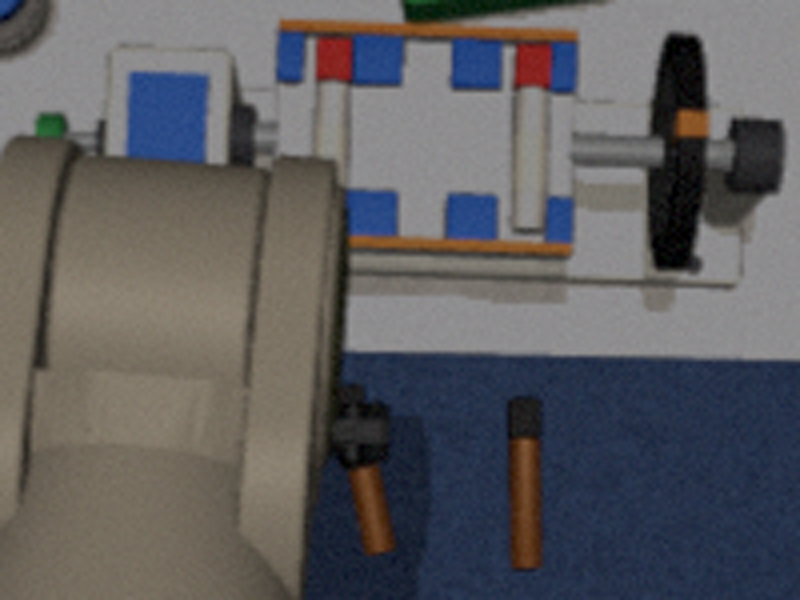

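{"name": "servo_tool", "arguments": {"plan": [{"wx": 0,"wy": 0,"wz": 0.95,"tx": -0.2,"ty": -0.7,"tz": -0.5,"claw": 0.4},{"wx": 0,"wy": 0,"wz": 0.95,"tx": -0.16,"ty": -0.7,"tz": -0.9,"claw": 0.4},{"wx": 0,"wy": 0,"wz": 0.89,"tx": 0,"ty": -0.6,"tz": -1,"claw": 0.4},{"wx": 0,"wy": 0,"wz": 0,"tx": 0,"ty": 0,"tz": -1,"claw": 0.4},{"wx": 0,"wy": 0,"wz": 0,"tx": 0,"ty": 0,"tz": -1,"claw": 0.4}]}}

```text
t: 23.17
ee_pos: [482.4, -9.7, 46.8]
ee_rot: [3.139, 0.002, 1.779]
contact_force: [-0.3, -0.6, 0.3]
gripper_width: 51.4
```

Run:
```python
from h import *
print(robot.sense()['ee_pos'],robot.sense()['ee_rot'])
snap('scene','scene14');crop('scene14',260,200,380,300,6,'c21')
```

```text
[482.39085271  -9.68963251  46.79241017] [3.13948426e+00 1.55232308e-03 1.77942899e+00]
```

View pics/c21.png

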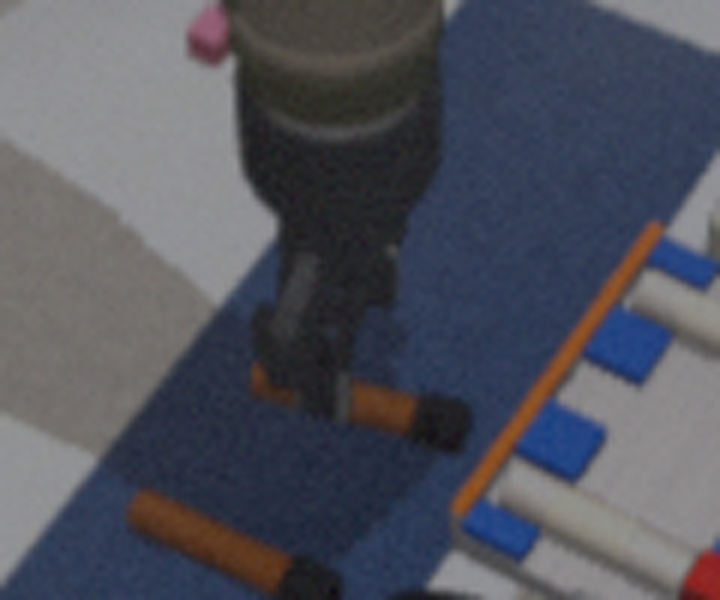

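{"name": "servo_tool", "arguments": {"plan": [{"wx": 0,"wy": 0,"wz": 0,"tx": 0,"ty": 0,"tz": -0.7,"claw": 0.4},{"wx": 0,"wy": 0,"wz": 0,"tx": 0,"ty": 0,"tz": -0.5,"claw": 0.4},{"wx": 0,"wy": 0,"wz": 0,"tx": 0,"ty": 0,"tz": -0.25,"claw": 0.4},{"wx": 0,"wy": 0,"wz": 0,"tx": 0,"ty": 0,"tz": 0,"claw": 0.4},{"wx": 0,"wy": 0,"wz": 0,"tx": 0,"ty": 0,"tz": 0,"claw": 0.4}]}}

```text
t: 23.63
ee_pos: [481.9, -8.4, 4.5]
ee_rot: [3.141, 0.001, 1.782]
contact_force: [-1.1, 0.2, -0.2]
gripper_width: 51.0
```

{"name": "servo_tool", "arguments": {"plan": [{"wx": 0,"wy": 0,"wz": 0,"tx": 0,"ty": 0,"tz": -0.09,"claw": 0.6},{"wx": 0,"wy": 0,"wz": 0,"tx": 0,"ty": 0,"tz": 0,"claw": 1},{"wx": 0,"wy": 0,"wz": 0,"tx": 0,"ty": 0,"tz": 0,"claw": 1},{"wx": 0,"wy": 0,"wz": 0,"tx": 0,"ty": 0,"tz": 0,"claw": 1},{"wx": 0,"wy": 0,"wz": 0,"tx": 0,"ty": 0,"tz": 0,"claw": 1}]}}

```text
t: 24.05
ee_pos: [482.2, -8.4, 2.2]
ee_rot: [3.14, 0.001, 1.782]
contact_force: [-1.0, -0.4, 5.7]
gripper_width: 16.2
```

{"name": "servo_tool", "arguments": {"plan": [{"wx": 0,"wy": 0,"wz": 0,"tx": 0,"ty": 0,"tz": 0.7,"claw": 1},{"wx": 0,"wy": 0,"wz": 0,"tx": 0,"ty": 0,"tz": 1,"claw": 1},{"wx": 0,"wy": 0,"wz": -0.5,"tx": 0,"ty": -0.3,"tz": 1,"claw": 1},{"wx": 0,"wy": 0,"wz": -1,"tx": 0,"ty": -0.6,"tz": 1,"claw": 1},{"wx": 0,"wy": 0,"wz": -1,"tx": 0,"ty": -0.8,"tz": 0.6,"claw": 1}]}}

```text
t: 24.47
ee_pos: [482.4, -59.1, 133.6]
ee_rot: [3.138, 0.001, 1.58]
contact_force: [0.7, -0.6, -0.3]
gripper_width: 16.0
```

{"name": "servo_tool", "arguments": {"plan": [{"wx": 0,"wy": 0,"wz": -1,"tx": 0.1,"ty": -0.9,"tz": 0,"claw": 1},{"wx": 0,"wy": 0,"wz": -0.7,"tx": 0.1,"ty": -1,"tz": 0,"claw": 1},{"wx": 0,"wy": 0,"wz": 0,"tx": 0.1,"ty": -1,"tz": 0,"claw": 1},{"wx": 0,"wy": 0,"wz": 0,"tx": 0.1,"ty": -1,"tz": 0,"claw": 1},{"wx": 0,"wy": 0,"wz": 0,"tx": 0.1,"ty": -1,"tz": 0,"claw": 1}]}}

```text
t: 24.88
ee_pos: [496.4, -207.8, 130.6]
ee_rot: [3.141, 0.001, 1.445]
contact_force: [0.5, 0.2, -0.8]
gripper_width: 16.0
```

{"name": "servo_tool", "arguments": {"plan": [{"wx": 0,"wy": 0,"wz": 0,"tx": 0,"ty": -1,"tz": 0,"claw": 1},{"wx": 0,"wy": 0,"wz": 0,"tx": 0,"ty": -1,"tz": 0,"claw": 1},{"wx": 0,"wy": 0,"wz": 0,"tx": 0,"ty": -1,"tz": 0,"claw": 1},{"wx": 0,"wy": 0,"wz": 0,"tx": 0,"ty": -1,"tz": 0,"claw": 1},{"wx": 0,"wy": 0,"wz": 0,"tx": 0,"ty": -1,"tz": 0,"claw": 1}]}}

```text
t: 25.3
ee_pos: [496.1, -357.7, 130.3]
ee_rot: [3.141, 0.0, 1.445]
contact_force: [0.4, -0.0, -0.3]
gripper_width: 15.8
```

Run:
```python
from h import *
s=robot.sense();print(s['ee_pos'],s['ee_rot'],s['gripper_width'],s['q'])
snap('scene','scene15')
```

```text
[ 496.11356492 -357.7000075   130.25189706] [3.14145939e+00 4.20926196e-04 1.44528867e+00] 15.842300652896359 [-7.55730899e-01  4.28141282e-01 -3.68975127e-02  1.10540181e+00
 -2.61531298e-04 -6.30223318e-01]
```

View pics/scene15.png

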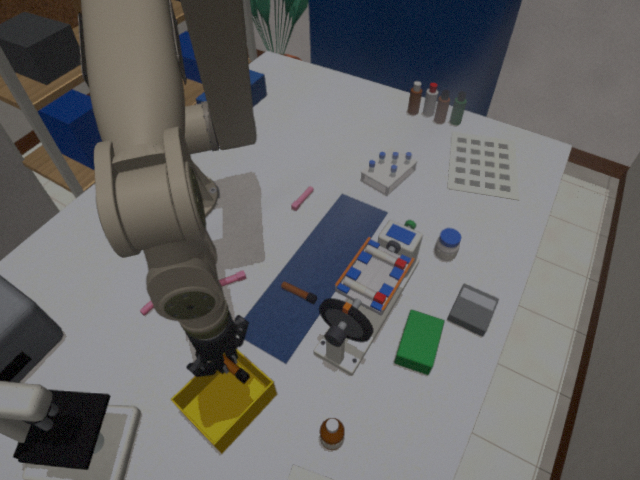

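{"name": "servo_tool", "arguments": {"plan": [{"wx": 0,"wy": 0,"wz": 0,"tx": -0.1,"ty": -0.25,"tz": -0.9,"claw": 1},{"wx": 0,"wy": 0,"wz": 0,"tx": 0,"ty": 0,"tz": -1,"claw": 1},{"wx": 0,"wy": 0,"wz": 0,"tx": 0,"ty": 0,"tz": -0.9,"claw": 1},{"wx": 0,"wy": 0,"wz": 0,"tx": 0,"ty": 0,"tz": -0.3,"claw": 1},{"wx": 0,"wy": 0,"wz": 0,"tx": 0,"ty": 0,"tz": 0,"claw": 1}]}}

```text
t: 25.77
ee_pos: [491.5, -361.9, 34.4]
ee_rot: [-3.137, -0.003, 1.445]
contact_force: [0.7, 0.5, -0.0]
gripper_width: 15.8
```

{"name": "servo_tool", "arguments": {"plan": [{"wx": 0,"wy": 0,"wz": 0,"tx": 0,"ty": 0,"tz": 0,"claw": 0.65},{"wx": 0,"wy": 0,"wz": 0,"tx": 0,"ty": 0,"tz": 0,"claw": 0.65},{"wx": 0,"wy": 0,"wz": 0,"tx": 0,"ty": 0,"tz": 0,"claw": 0.65},{"wx": 0,"wy": 0,"wz": 0,"tx": 0,"ty": 0,"tz": 1,"claw": 0.65},{"wx": 0,"wy": 0,"wz": 0,"tx": 0,"ty": 0,"tz": 1,"claw": 0.65}]}}

```text
t: 26.18
ee_pos: [492.8, -362.9, 97.6]
ee_rot: [-3.14, -0.001, 1.446]
contact_force: [-0.2, -0.3, -0.1]
gripper_width: 29.8
```

{"name": "servo_tool", "arguments": {"plan": [{"wx": 0,"wy": 0,"wz": 0,"tx": 0,"ty": 0,"tz": 1,"claw": 0.4},{"wx": 0,"wy": 0,"wz": 0.5,"tx": 0,"ty": 0.8,"tz": 0.5,"claw": 0.4},{"wx": 0,"wy": 0,"wz": 0.5,"tx": 0,"ty": 1,"tz": 0,"claw": 0.4},{"wx": 0,"wy": 0,"wz": 0.9,"tx": -0.1,"ty": 1,"tz": 0,"claw": 0.4},{"wx": 0,"wy": 0,"wz": 0,"tx": -0.1,"ty": 1,"tz": 0,"claw": 0.4}]}}

```text
t: 26.6
ee_pos: [488.3, -249.4, 144.6]
ee_rot: [3.138, 0.003, 1.6]
contact_force: [0.0, 0.9, -0.3]
gripper_width: 51.1
```

Run:
```python
from h import *
s=robot.sense();print(s['ee_pos'],s['ee_rot'],s['gripper_width'])
snap('scene','scene16')
snap('top','top16');crop('top16',300,135,500,285,4,'c22')
```

```text
[ 488.33649331 -249.4339021   144.6157244 ] [3.13777682e+00 3.03901833e-03 1.59988450e+00] 51.1296012876854
```

View pics/scene16.png

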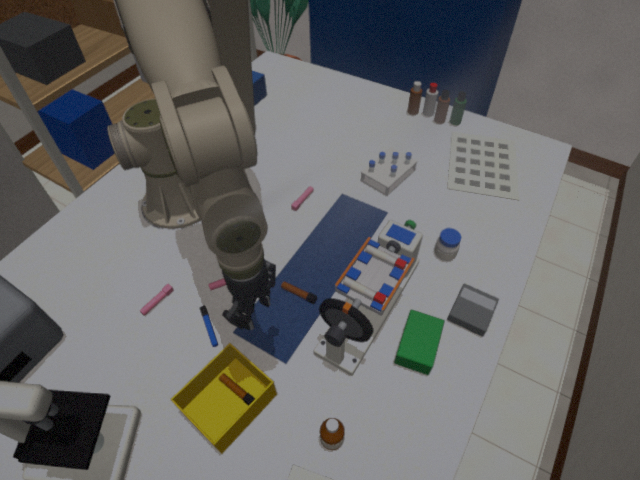

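View pics/top16.png

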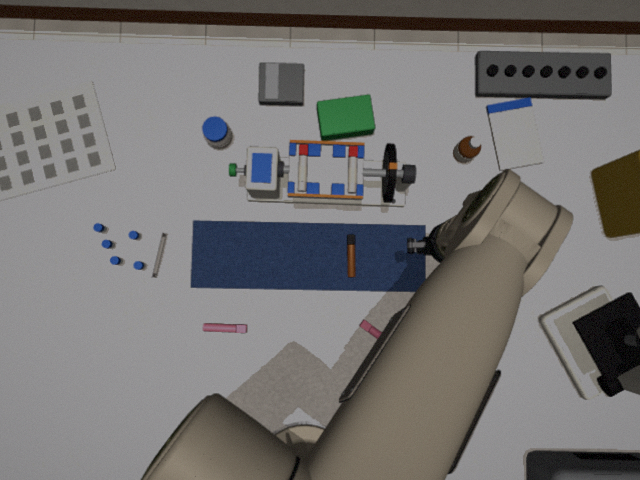

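{"name": "servo_tool", "arguments": {"plan": [{"wx": 0,"wy": 0,"wz": 0,"tx": -0.2,"ty": 1,"tz": 0,"claw": 0.4},{"wx": 0,"wy": 0,"wz": 0,"tx": -0.2,"ty": 1,"tz": 0,"claw": 0.4},{"wx": 0,"wy": 0,"wz": 0,"tx": 0,"ty": 1,"tz": 0,"claw": 0.4},{"wx": 0,"wy": 0,"wz": 0,"tx": 0,"ty": 1,"tz": -0.5,"claw": 0.4},{"wx": 0,"wy": 0,"wz": 0,"tx": 0,"ty": 1,"tz": -0.8,"claw": 0.4}]}}

```text
t: 27.12
ee_pos: [478.6, -100.2, 106.7]
ee_rot: [3.133, 0.004, 1.597]
contact_force: [1.4, -0.2, -0.3]
gripper_width: 51.2
```

{"name": "servo_tool", "arguments": {"plan": [{"wx": 0,"wy": 0,"wz": 0,"tx": 0,"ty": 0,"tz": -0.8,"claw": 0.4},{"wx": 0,"wy": 0,"wz": 0,"tx": 0,"ty": 0,"tz": -0.9,"claw": 0.4},{"wx": 0,"wy": 0,"wz": 0,"tx": 0,"ty": 0,"tz": -0.5,"claw": 0.4},{"wx": 0,"wy": 0,"wz": 0,"tx": 0,"ty": 0,"tz": 0,"claw": 0.4}]}}

```text
t: 27.45
ee_pos: [474.1, -99.2, 35.4]
ee_rot: [-3.139, -0.001, 1.598]
contact_force: [0.2, -0.4, 0.6]
gripper_width: 51.4
```

Run:
```python
from h import *
print(robot.sense()['ee_pos'],robot.sense()['ee_rot'])
snap('scene','scene17');crop('scene17',240,220,360,320,6,'c23')
```

```text
[474.10125986 -99.20761667  35.43073203] [-3.13879088e+00 -5.58647697e-04  1.59782415e+00]
```

View pics/c23.png

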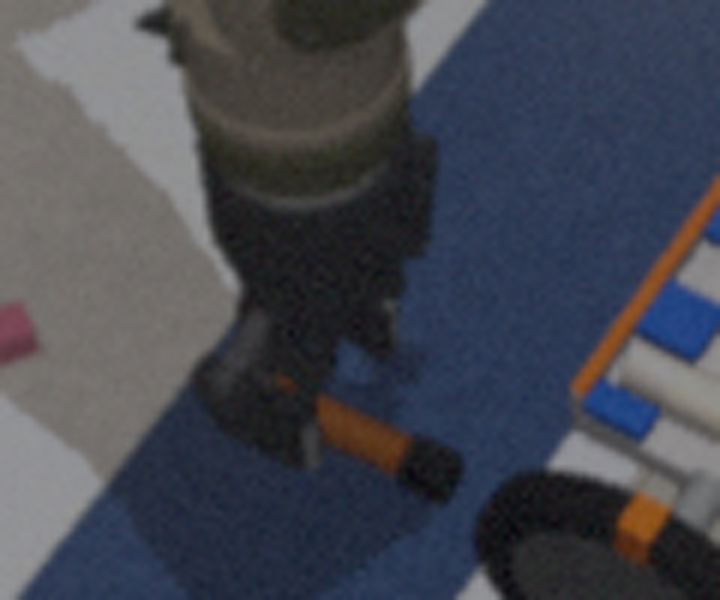

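{"name": "servo_tool", "arguments": {"plan": [{"wx": 0,"wy": 0,"wz": 0,"tx": 0,"ty": 0.1,"tz": -0.6,"claw": 0.4},{"wx": 0,"wy": 0,"wz": 0,"tx": 0,"ty": 0,"tz": -0.4,"claw": 0.4},{"wx": 0,"wy": 0,"wz": 0,"tx": 0,"ty": 0,"tz": -0.12,"claw": 0.4},{"wx": 0,"wy": 0,"wz": 0,"tx": 0,"ty": 0,"tz": 0,"claw": 0.4},{"wx": 0,"wy": 0,"wz": 0,"tx": 0,"ty": 0,"tz": 0,"claw": 0.4}]}}

```text
t: 27.92
ee_pos: [476.6, -97.5, 5.0]
ee_rot: [3.14, 0.001, 1.597]
contact_force: [0.3, -0.7, 0.2]
gripper_width: 51.3
```

{"name": "servo_tool", "arguments": {"plan": [{"wx": 0,"wy": 0,"wz": 0,"tx": 0,"ty": 0,"tz": 0,"claw": 1},{"wx": 0,"wy": 0,"wz": 0,"tx": 0,"ty": 0,"tz": 0,"claw": 1},{"wx": 0,"wy": 0,"wz": 0,"tx": 0,"ty": 0,"tz": 0,"claw": 1},{"wx": 0,"wy": 0,"wz": 0,"tx": 0,"ty": 0,"tz": 0,"claw": 1},{"wx": 0,"wy": 0,"wz": 0,"tx": 0,"ty": 0,"tz": 0,"claw": 1}]}}

```text
t: 28.33
ee_pos: [476.2, -97.1, 4.7]
ee_rot: [3.14, 0.001, 1.597]
contact_force: [-0.7, -0.4, 4.6]
gripper_width: 15.8
```

{"name": "servo_tool", "arguments": {"plan": [{"wx": 0,"wy": 0,"wz": 0,"tx": 0,"ty": 0,"tz": 0.7,"claw": 1},{"wx": 0,"wy": 0,"wz": 0,"tx": 0,"ty": 0,"tz": 1,"claw": 1},{"wx": 0,"wy": 0,"wz": 0,"tx": 0,"ty": -0.3,"tz": 1,"claw": 1},{"wx": 0,"wy": 0,"wz": -0.9,"tx": 0,"ty": -0.6,"tz": 1,"claw": 1},{"wx": 0,"wy": 0,"wz": -1,"tx": 0,"ty": -0.8,"tz": 0.6,"claw": 1}]}}

```text
t: 28.75
ee_pos: [476.4, -147.6, 136.1]
ee_rot: [3.138, 0.001, 1.445]
contact_force: [0.2, 0.1, 0.1]
gripper_width: 15.6
```

{"name": "servo_tool", "arguments": {"plan": [{"wx": 0,"wy": 0,"wz": 0,"tx": 0.1,"ty": -1,"tz": 0,"claw": 1},{"wx": 0,"wy": 0,"wz": 0,"tx": 0.1,"ty": -1,"tz": 0,"claw": 1},{"wx": 0,"wy": 0,"wz": 0,"tx": 0.1,"ty": -1,"tz": 0,"claw": 1},{"wx": 0,"wy": 0,"wz": 0,"tx": 0.1,"ty": -1,"tz": 0,"claw": 1},{"wx": 0,"wy": 0,"wz": 0,"tx": 0,"ty": -1,"tz": 0,"claw": 1}]}}

```text
t: 29.17
ee_pos: [487.8, -299.3, 133.1]
ee_rot: [3.141, 0.001, 1.446]
contact_force: [0.3, -0.0, 0.4]
gripper_width: 16.0
```

{"name": "servo_tool", "arguments": {"plan": [{"wx": 0,"wy": 0,"wz": 0,"tx": 0,"ty": -1,"tz": 0,"claw": 1},{"wx": 0,"wy": 0,"wz": 0,"tx": 0,"ty": -1,"tz": 0,"claw": 1},{"wx": 0,"wy": 0,"wz": 0,"tx": 0,"ty": -1,"tz": 0,"claw": 1},{"wx": 0,"wy": 0,"wz": 0,"tx": 0,"ty": -0.9,"tz": 0,"claw": 1},{"wx": 0,"wy": 0,"wz": 0,"tx": 0,"ty": 0,"tz": 0,"claw": 1}]}}

```text
t: 29.58
ee_pos: [487.2, -420.2, 132.5]
ee_rot: [3.14, 0.004, 1.441]
contact_force: [0.5, -0.7, -0.8]
gripper_width: 16.0
```

Run:
```python
from h import *
print(robot.sense()['ee_pos'],robot.sense()['ee_rot'],robot.sense()['gripper_width'])
snap('scene','scene18');crop('scene18',150,300,300,460,4,'c24')
```

```text
[ 487.15262257 -420.23503245  132.46424337] [3.13995362 0.00352309 1.44107272] 16.025783775032878
```

View pics/c24.png

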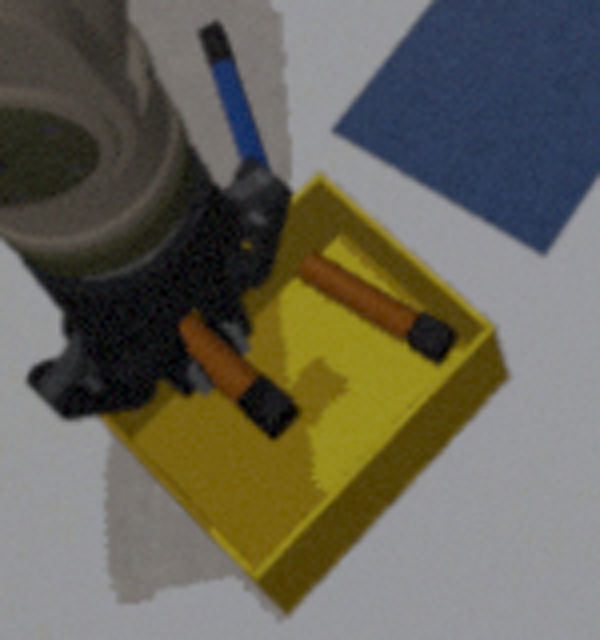

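{"name": "servo_tool", "arguments": {"plan": [{"wx": 0,"wy": 0,"wz": 0,"tx": 0,"ty": 0.25,"tz": -0.9,"claw": 1},{"wx": 0,"wy": 0,"wz": 0,"tx": 0,"ty": 0,"tz": -1,"claw": 1},{"wx": 0,"wy": 0,"wz": 0,"tx": 0,"ty": 0,"tz": -0.8,"claw": 1},{"wx": 0,"wy": 0,"wz": 0,"tx": 0,"ty": 0,"tz": 0,"claw": 1},{"wx": 0,"wy": 0,"wz": 0,"tx": 0,"ty": 0,"tz": 0,"claw": 1}]}}

```text
t: 30.05
ee_pos: [486.5, -405.2, 50.6]
ee_rot: [-3.139, -0.002, 1.446]
contact_force: [0.8, -0.2, 0.2]
gripper_width: 15.4
```

{"name": "servo_tool", "arguments": {"plan": [{"wx": 0,"wy": 0,"wz": 0,"tx": 0,"ty": 0,"tz": 0,"claw": 0.65},{"wx": 0,"wy": 0,"wz": 0,"tx": 0,"ty": 0,"tz": 0,"claw": 0.65},{"wx": 0,"wy": 0,"wz": 0,"tx": 0,"ty": 0,"tz": 0,"claw": 0.65},{"wx": 0,"wy": 0,"wz": 0,"tx": 0,"ty": 0,"tz": 1,"claw": 0.65},{"wx": 0,"wy": 0,"wz": 0,"tx": 0,"ty": 0,"tz": 1,"claw": 0.65}]}}

```text
t: 30.47
ee_pos: [486.6, -406.3, 111.7]
ee_rot: [-3.14, -0.001, 1.445]
contact_force: [0.9, -0.8, 1.2]
gripper_width: 29.7
```

{"name": "servo_tool", "arguments": {"plan": [{"wx": 0,"wy": 0,"wz": 0,"tx": 0,"ty": 0,"tz": 1,"claw": 0.65},{"wx": 0,"wy": 0,"wz": 0,"tx": 0,"ty": 0.8,"tz": 0.8,"claw": 0.5},{"wx": 0,"wy": 0,"wz": -1,"tx": -0.2,"ty": 1,"tz": 0.5,"claw": 0.5},{"wx": 0,"wy": 0,"wz": -1,"tx": -0.2,"ty": 1,"tz": 0.5,"claw": 0.5},{"wx": 0,"wy": 0,"wz": -1,"tx": -0.1,"ty": 1,"tz": 0.5,"claw": 0.5}]}}

```text
t: 30.88
ee_pos: [472.2, -292.7, 213.0]
ee_rot: [3.139, 0.001, 1.2]
contact_force: [-0.2, 0.5, 0.7]
gripper_width: 42.6
```

Run:
```python
from h import *
print(robot.sense()['ee_pos'],robot.sense()['ee_rot'],robot.sense()['gripper_width'])
snap('scene','scene19')
```

```text
[ 472.21110608 -292.65317717  213.03892069] [3.13880039e+00 1.38430801e-03 1.20047239e+00] 42.561426705960045
```

View pics/scene19.png

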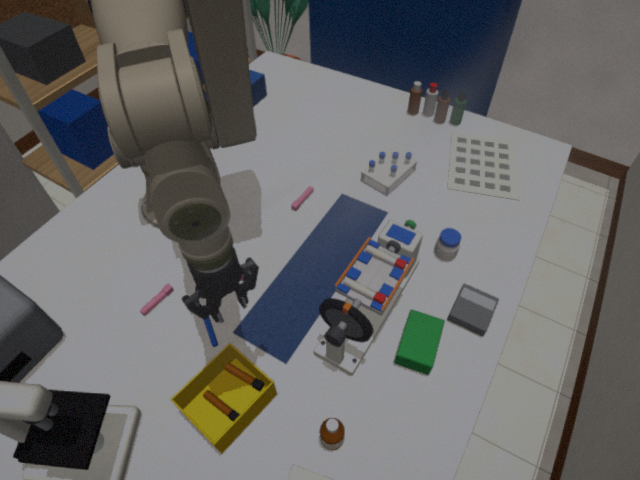

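Run:
```python
from h import *
crop('scene19',370,200,430,260,10,'c25')
print(px2w('top13',[(220+51.5/4-.5,135+140.5/4-.5),(220+37/4,135+140/4),(220+67/4,135+140/4)],100))
```

```text
[[644.45845776 158.82675897 100.        ]
 [643.52304512 165.24389316 100.        ]
 [643.88012392 149.78138905 100.        ]]
```

View pics/c25.png

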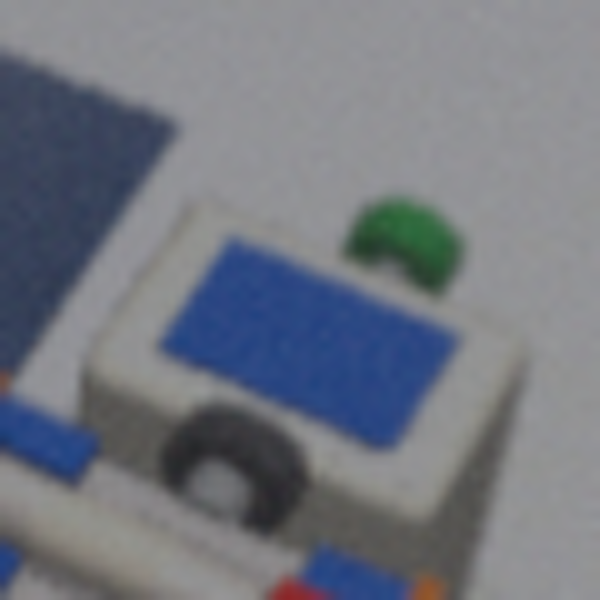

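{"name": "servo_tool", "arguments": {"plan": [{"wx": 0,"wy": 0,"wz": -1,"tx": 0,"ty": 1,"tz": 0,"claw": 0.3},{"wx": 0,"wy": 0,"wz": -1,"tx": 0,"ty": 1,"tz": 0,"claw": 0.3},{"wx": 0,"wy": 0,"wz": -1,"tx": 0,"ty": 1,"tz": 0,"claw": 0.3},{"wx": 0,"wy": 0,"wz": -1,"tx": 0,"ty": 1,"tz": 0,"claw": 0.3},{"wx": 0,"wy": 0,"wz": -1,"tx": 0,"ty": 1,"tz": 0,"claw": 0.3}]}}

```text
t: 31.35
ee_pos: [472.8, -142.3, 212.0]
ee_rot: [3.139, -0.0, 0.802]
contact_force: [0.9, 0.9, 0.0]
gripper_width: 60.2
```

{"name": "servo_tool", "arguments": {"plan": [{"wx": 0,"wy": 0,"wz": -1,"tx": 0.1,"ty": 1,"tz": 0,"claw": 0.3},{"wx": 0,"wy": 0,"wz": -1,"tx": 0.1,"ty": 1,"tz": 0,"claw": 0.3},{"wx": 0,"wy": 0,"wz": -1,"tx": 0.1,"ty": 1,"tz": 0,"claw": 0.3},{"wx": 0,"wy": 0,"wz": -1,"tx": 0.1,"ty": 1,"tz": 0,"claw": 0.3},{"wx": 0,"wy": 0,"wz": -1,"tx": 0.1,"ty": 1,"tz": 0,"claw": 0.3}]}}

```text
t: 31.77
ee_pos: [488.0, 8.0, 212.1]
ee_rot: [3.14, -0.002, 0.402]
contact_force: [-0.7, 1.1, 0.3]
gripper_width: 59.7
```

{"name": "servo_tool", "arguments": {"plan": [{"wx": 0,"wy": 0,"wz": -1,"tx": 0.6,"ty": 1,"tz": 0,"claw": 0.3},{"wx": 0,"wy": 0,"wz": -1,"tx": 0.6,"ty": 1,"tz": 0,"claw": 0.3},{"wx": 0,"wy": 0,"wz": -1,"tx": 0.6,"ty": 1,"tz": 0,"claw": 0.3},{"wx": 0,"wy": 0,"wz": -1,"tx": 0.6,"ty": 1,"tz": 0,"claw": 0.3},{"wx": 0,"wy": 0,"wz": -1,"tx": 0.6,"ty": 1,"tz": 0,"claw": 0.3}]}}

```text
t: 32.18
ee_pos: [578.7, 158.4, 212.2]
ee_rot: [-3.142, -0.002, 0.002]
contact_force: [0.4, -1.6, 0.4]
gripper_width: 59.9
```

Run:
```python
from h import *
print(px2w('top13',[(215,129)],70), px2w('scene19',[(450,237)],70))
```

```text
[[737.77369395 202.73254605  70.        ]] [[741.93711347 201.91049231  70.        ]]
```

{"name": "servo_tool", "arguments": {"plan": [{"wx": 0,"wy": 0,"wz": -0.2,"tx": 0.7,"ty": 0,"tz": -0.3,"claw": 0.4},{"wx": 0,"wy": 0,"wz": 0,"tx": 0.7,"ty": 0,"tz": -0.5,"claw": 0.4},{"wx": 0,"wy": 0,"wz": 0,"tx": 0.75,"ty": 0,"tz": -0.5,"claw": 0.4},{"wx": 0,"wy": 0,"wz": 0,"tx": 0,"ty": 0,"tz": -0.7,"claw": 0.4},{"wx": 0,"wy": 0,"wz": 0,"tx": 0,"ty": 0,"tz": 0,"claw": 0.4}]}}

```text
t: 32.6
ee_pos: [641.1, 156.4, 146.8]
ee_rot: [3.141, 0.006, -0.01]
contact_force: [-1.4, -0.8, -0.5]
gripper_width: 51.1
```

Run:
```python
from h import *
print(robot.sense()['ee_pos'],robot.sense()['ee_rot'])
snap('scene','scene20');crop('scene20',350,150,470,250,6,'c26')
```

```text
[641.140263   156.40125786 146.81246232] [ 3.14071224  0.00550902 -0.01040468]
```

View pics/c26.png

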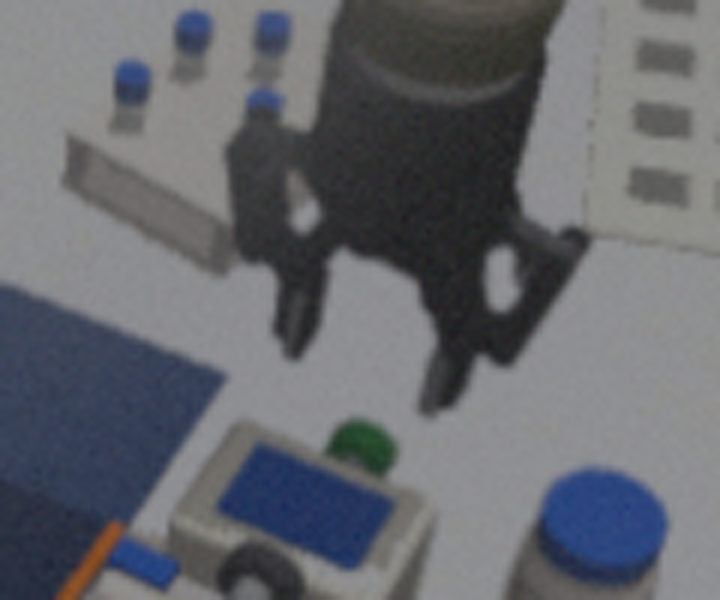

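Aligned over the knob at (360,447) in the crop. Lowering about 65 mm, shifting +3 mm in x and +2 mm in y.

{"name": "servo_tool", "arguments": {"plan": [{"wx": 0,"wy": 0,"wz": 0,"tx": 0.08,"ty": 0.06,"tz": -0.6,"claw": 0.4},{"wx": 0,"wy": 0,"wz": 0,"tx": 0,"ty": 0,"tz": -0.7,"claw": 0.4},{"wx": 0,"wy": 0,"wz": 0,"tx": 0,"ty": 0,"tz": -0.6,"claw": 0.4},{"wx": 0,"wy": 0,"wz": 0,"tx": 0,"ty": 0,"tz": -0.3,"claw": 0.4},{"wx": 0,"wy": 0,"wz": 0,"tx": 0,"ty": 0,"tz": 0,"claw": 0.4}]}}

```text
t: 33.07
ee_pos: [643.0, 158.3, 84.1]
ee_rot: [3.141, 0.003, -0.01]
contact_force: [0.1, -0.0, 0.1]
gripper_width: 51.1
```

{"name": "servo_tool", "arguments": {"plan": [{"wx": 0,"wy": 0,"wz": 0,"tx": 0,"ty": 0,"tz": 0,"claw": 0.4},{"wx": 0,"wy": 0,"wz": 0,"tx": 0,"ty": 0,"tz": 0,"claw": 1},{"wx": 0,"wy": 0,"wz": 0,"tx": 0,"ty": 0,"tz": 0,"claw": 1},{"wx": 0,"wy": 0,"wz": 0,"tx": 0,"ty": 0,"tz": 0,"claw": 1},{"wx": 0,"wy": 0,"wz": 0,"tx": 0,"ty": 0,"tz": 0,"claw": 1}], "newtons": 60}}

```text
t: 33.48
ee_pos: [644.9, 158.7, 87.0]
ee_rot: [-3.141, -0.002, -0.01]
contact_force: [-2.3, -0.7, 5.6]
gripper_width: 25.7
```

{"name": "servo_tool", "arguments": {"plan": [{"wx": 0,"wy": 0,"wz": 0,"tx": 0,"ty": 0.25,"tz": 0,"claw": 1},{"wx": 0,"wy": 0,"wz": 0,"tx": 0,"ty": 0.25,"tz": 0,"claw": 1},{"wx": 0,"wy": 0,"wz": 0,"tx": 0,"ty": 0.25,"tz": 0,"claw": 1},{"wx": 0,"wy": 0,"wz": 0,"tx": 0,"ty": 0.25,"tz": 0,"claw": 1},{"wx": 0,"wy": 0,"wz": 0,"tx": 0,"ty": 0,"tz": 0,"claw": 1}]}}

```text
t: 33.9
ee_pos: [645.4, 188.5, 87.0]
ee_rot: [3.14, -0.003, -0.01]
contact_force: [-1.5, -3.9, 7.2]
gripper_width: 25.6
```

{"name": "servo_tool", "arguments": {"plan": [{"wx": 0,"wy": 0,"wz": 0,"tx": 0,"ty": 0.1,"tz": 0,"claw": 1},{"wx": 0,"wy": 0,"wz": 0,"tx": 0,"ty": 0.1,"tz": 0,"claw": 1},{"wx": 0,"wy": 0,"wz": 0,"tx": 0,"ty": 0.05,"tz": 0,"claw": 1},{"wx": 0,"wy": 0,"wz": 0,"tx": 0,"ty": 0,"tz": 0,"claw": 1},{"wx": 0,"wy": 0,"wz": 0,"tx": 0,"ty": 0,"tz": 0,"claw": 1}]}}

```text
t: 34.32
ee_pos: [645.5, 193.8, 87.0]
ee_rot: [3.138, -0.003, -0.012]
contact_force: [-1.0, -7.4, 6.7]
gripper_width: 25.6
```

{"name": "servo_tool", "arguments": {"plan": [{"wx": 0,"wy": 0,"wz": 0,"tx": 0,"ty": 0.1,"tz": 0,"claw": 1},{"wx": 0,"wy": 0,"wz": 0,"tx": 0,"ty": 0.05,"tz": 0,"claw": 1},{"wx": 0,"wy": 0,"wz": 0,"tx": 0,"ty": 0,"tz": 0,"claw": 1},{"wx": 0,"wy": 0,"wz": 0,"tx": 0,"ty": 0,"tz": 0,"claw": 1}]}}

```text
t: 34.65
ee_pos: [645.5, 193.9, 87.0]
ee_rot: [3.13, -0.002, -0.015]
contact_force: [-1.8, -19.0, 8.2]
gripper_width: 25.8
```

Run:
```python
from h import *
print(robot.sense()['ee_pos'],robot.sense()['contact_force'])
snap('scene','scene21');crop('scene21',350,150,470,250,6,'c27')
```

```text
[645.47103556 193.94036197  86.95804754] [ -1.79225109 -19.02418472   8.19280148]
```

View pics/c27.png

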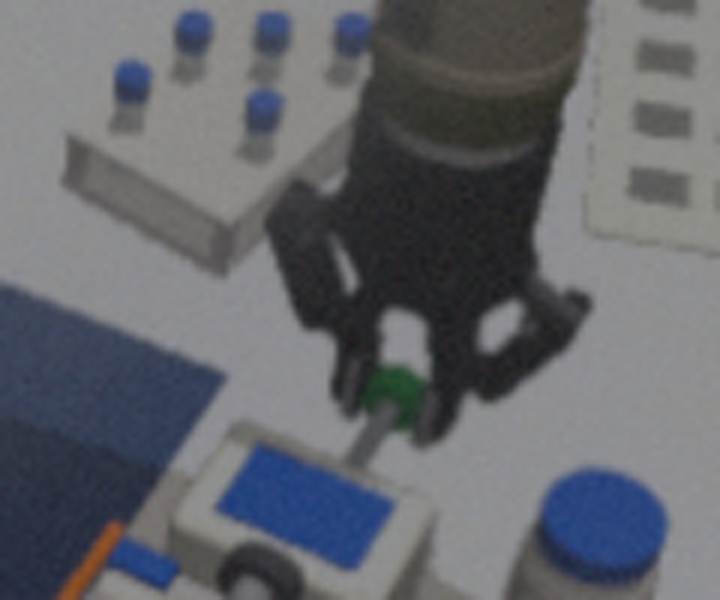

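{"name": "servo_tool", "arguments": {"plan": [{"wx": 0,"wy": 0,"wz": 0,"tx": 0,"ty": -0.05,"tz": 0,"claw": 0.4},{"wx": 0,"wy": 0,"wz": 0,"tx": 0,"ty": 0,"tz": 0,"claw": 0.4},{"wx": 0,"wy": 0,"wz": 0,"tx": 0,"ty": 0,"tz": 0,"claw": 0.4},{"wx": 0,"wy": 0,"wz": 0,"tx": 0,"ty": 0,"tz": 0,"claw": 0.4},{"wx": 0,"wy": 0,"wz": 0,"tx": 0,"ty": 0,"tz": 0,"claw": 0.4}]}}

```text
t: 35.12
ee_pos: [644.4, 199.6, 84.7]
ee_rot: [-3.141, 0.0, -0.01]
contact_force: [-0.0, 0.7, 0.2]
gripper_width: 51.3
```

{"name": "servo_tool", "arguments": {"plan": [{"wx": 0,"wy": 0,"wz": 0,"tx": 0,"ty": 0,"tz": 0.8,"claw": 0.4},{"wx": 0,"wy": 0,"wz": 0,"tx": 0,"ty": 0,"tz": 1,"claw": 0.4},{"wx": 0,"wy": 0,"wz": 0,"tx": 0,"ty": 0,"tz": 1,"claw": 0.4},{"wx": 0,"wy": 0,"wz": 0,"tx": 0,"ty": 0,"tz": 1,"claw": 0.4},{"wx": 0,"wy": 0,"wz": 0,"tx": -0.5,"ty": 0,"tz": 0.5,"claw": 0.4}]}}

```text
t: 35.53
ee_pos: [632.3, 199.6, 217.4]
ee_rot: [-3.141, -0.006, -0.011]
contact_force: [-0.1, -0.9, 1.0]
gripper_width: 51.1
```

{"name": "servo_tool", "arguments": {"plan": [{"wx": 0,"wy": 0,"wz": 0,"tx": -1,"ty": 0,"tz": 0,"claw": 0.4},{"wx": 0,"wy": 0,"wz": 0,"tx": -1,"ty": 0,"tz": 0,"claw": 0.4},{"wx": 0,"wy": 0,"wz": 0,"tx": -1,"ty": 0,"tz": 0,"claw": 0.4},{"wx": 0,"wy": 0,"wz": 0,"tx": -1,"ty": 0,"tz": 0,"claw": 0.4},{"wx": 0,"wy": 0,"wz": 0,"tx": -0.8,"ty": 0,"tz": 0,"claw": 0.4}]}}

```text
t: 35.95
ee_pos: [482.9, 199.4, 213.6]
ee_rot: [-3.142, 0.001, -0.009]
contact_force: [0.1, 0.9, 0.5]
gripper_width: 51.2
```

Run:
```python
from h import *
print(robot.sense()['ee_pos'],robot.sense()['contact_force'])
snap('scene','scene22');crop('scene22',300,180,500,330,4,'c28')
snap('top','top22');crop('top22',220,135,420,285,4,'c29')
```

```text
[482.91447173 199.42512306 213.62247087] [0.05211542 0.87103971 0.54323942]
```

View pics/scene22.png

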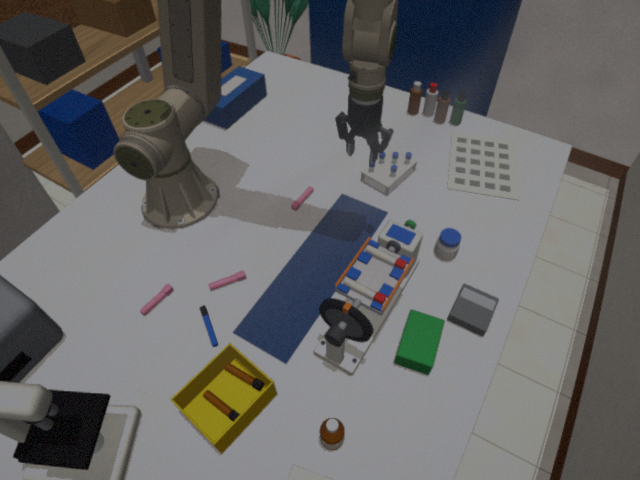

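View pics/c28.png

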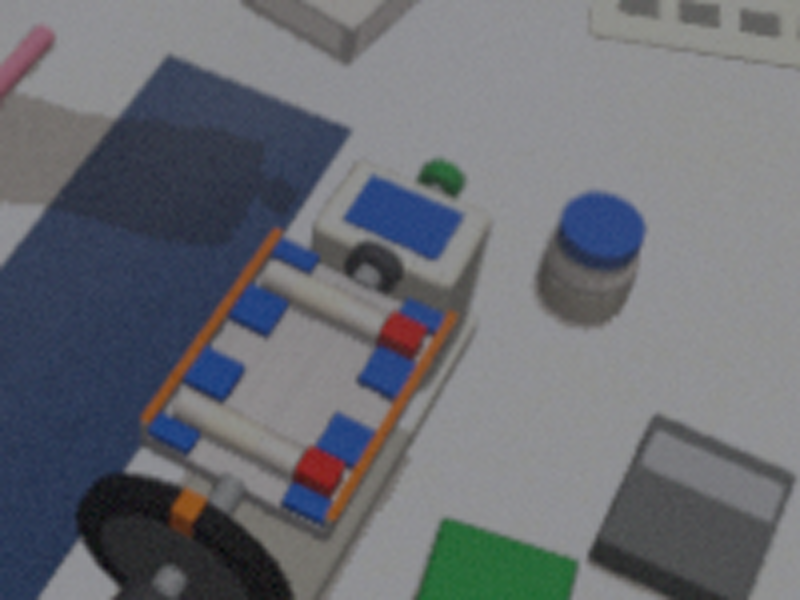

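View pics/c29.png

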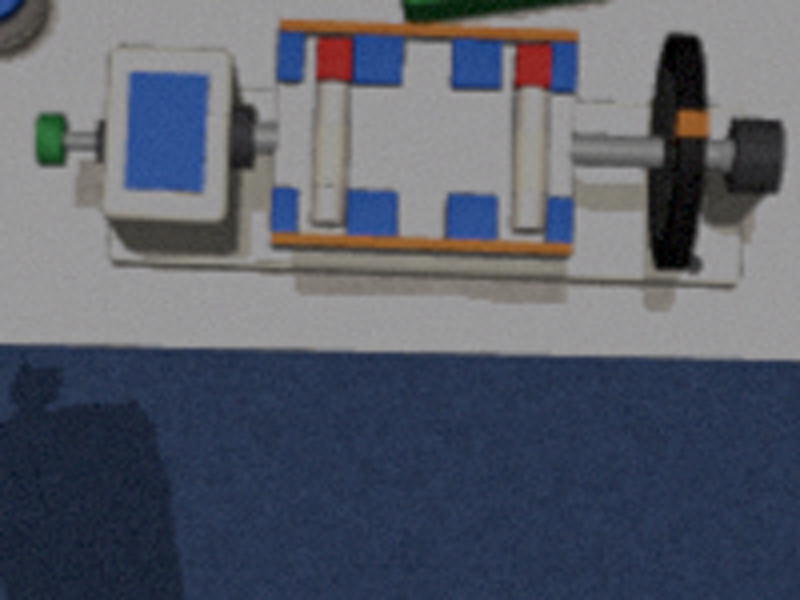

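Run:
```python
from h import *
print(robot.finish_job())
```

```text
the job is handed in; nothing more can be done
None
```

The job is done and handed in at about 36 s, well inside the 210 s limit; no verdict was reported.

- **Rotor:** I turned it from about 119° until the orange-marked face was up. The fit to both pictures after the last turn gives about 1–2° of tilt. The top camera says 1.0° and the scene camera 2.3°. The carrier and the wheel mark looked unmoved in the final pictures.
- **Samples:** Only two red-capped tubes were present. Both lie flat in the cradle, one in each outer pocket.
- **Spent tubes:** Both black-capped tubes lie in the yellow tray.
- **Start knob:** I pulled it 35 mm to a firm stop, where the force rose to 19 N. After release the last picture shows it back in.
- **Other things:** The pink look-alikes and the bystanders were not touched, and they look unmoved in the last scene picture.

**What went wrong or disagreed:**
- The wheel lagged behind the gripper while turning, so it took three grips to level the cradle.
- The wrist joint hit its range limit once above the second sample tube, so I turned the gripper half round.
- The first grip on the first sample tube was too high, so I took it again lower down.
- The two cameras disagreed by 5–6 mm on the tubes' y position. I used the top camera, which agreed better with where the gripper met the wheel.

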